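# Lid up the sweet tins at closing time

## Robot

A 6-joint arm with a two-finger parallel gripper is mounted at the origin on the work surface. World frame = base frame: x ahead of the robot, y to its left, z up, the work surface at z = 0. Lengths are in m, angles in rad, forces in N, time in s.
With the tool pointing down it reaches from about 0.325 to 0.9 m from the base axis. Payload 3.5 kg.
Tool frame: the origin (TCP) lies midway between the tips of the shut fingers; the grasp point (between the pads) lies 19 mm behind it; z points along the fingers, y is the direction in which the jaws open and shut (so a half turn about z gives the same grasp; the last joint's range is limited). The gripper opens to 85 mm and grips with 20 to 120 N. Pads are 22 mm wide; open, the fingers measure 114 mm over their backs; the gripper's body (76 mm by 85 mm) begins 54 mm behind the grasp point. The pads swing forward as they close: fully open they stand 13 mm farther back than shut.
Start: joints at [-1.367, 0.276, -0.026, 1.268, 0, 1.467], TCP at [0.189, -0.596, 0.231] pointing down, gripper open.
Joint ranges: [-3.12, 3.12], [-0.85, 1.88], [-1.08, 1.24], [-1.95, 2.15], [-1.57, 1.53], [-3.14, 3.14]. Speed limits (rad/s): [2.57, 2.57, 3.14, 3.14, 3.14, 3.14].

## Interface

Orientations are given as a unit quaternion [w, x, y, z].
In Python, from station import readout, camera, workorder gives the robot as it stands.
- The arm moves only by the shell command python3 -m jog 'ROWS'. ROWS is JSON, a list that holds one entry, the list of rows, each a list of 7 numbers: the turn, a rotation vector about the tool's x, y, z normalised to -1 to 1, where 1 is 8 degrees, then the shift along the tool's x, y, z normalised to -1 to 1, where 1 is 2 cm, then the closure in counts, from 0 (fully open) to 255 (shut). In form: [[[rx, ry, rz, dx, dy, dz, fingers], ...]]. A call has exactly 8 rows; each row shifts and turns the commanded pose from where the row before left it, along the tool's axes as they then stand; what a row does not reach is not made up. A row lasts 1/10 s, in which the tool goes at most 50 mm and 8.59 degrees, less where a joint would pass 70% of its speed; a pose out of reach is approached as far as the arm can. A call with a number of a shift or a turn outside -1 to 1 is refused whole. A call with a gripper value outside its range is refused whole. The fingers move at their own pace and stop on an object; the grip force is fixed at half the most. Time passes only in rows, so rows that do not move let the fingers close, or fill a call up. It gives the time, the measured TCP pose, the force and the opening at its end, in the units of the state.
- readout.state(): the state, without advancing time (a new reading comes with each control period).
- camera(name): name is "scene" or "top" or "wrist"; returns a dict with "img" (420x560x3 uint8, blue, green, red), "range_z" (420x560 float32, m along the optical axis (not along the pixel's ray), 0 where there is no reading), "fx", "fy", "cx", "cy" (pixels), "rvec" (rotation vector, rad) and "tvec" (3), from world to camera coordinates, as OpenCV has them; the wrist camera has in their place "mount" (4x4, takes a point from camera to tool coordinates, whose origin is the TCP and whose axes are the flange's). Camera axes: x right, y down, z forward; pixel columns grow to the right and rows downward; lengths in m; the calibration is good to about 2 mm. The wrist camera is an equidistant fisheye: a pixel r from the principal point sees the ray r / f radians off the axis. A picture is of the moment at which its call begins: read the wrist's pose just before it.
- workorder.sign_off(): hands the job in, once; it reports no verdict.
The state is a dict: "time": time; "joint_positions": joint angles; "joint_velocities": joint speeds; "joint_torque": joint torques, N m; "tool_pos": TCP position; "ee_rot": TCP orientation; "ft_force": force on the tool from outside, world axes, zero at the start; "torque": the same for the moment, N m; "grip_width": opening from 0.0 (shut) to 1.0 (fully open).
Only numpy, scipy, OpenCV 4.12 (cv2) and the standard library are available. Lean on these libraries where they do the work, as an engineer would, in place of code of your own. Each camera call takes 0.05 s, during which the arm holds its last target.

## Task

The shop is closing: cover each of the three open tins on the sloping stand with its own lid, fully home and flat on the rim, and let go. Set the lids down rather than letting them drop; leave the small spare lid, the jar, the gift box and the scoop where they are.

Things in the scene. Friction and masses are not known exactly. Their poses are not given: they have to be found in the camera images.
- stand: Fixed wooden sloping stand on the counter, 410 mm wide (its y), 170 mm deep, 115 mm high at the back. Its deck slopes 30 degrees, low edge to its own -x (roughly towards the robot). Origin on the counter under its middle, z up. Three tins sit on the deck side by side, square to it, in bays 130 mm apart along y; which tin is in which bay varies.
- tin_round_rim (a point): Middle of the open mouth of the round tin, in the plane of its rim. Tin: round, 120 mm in diameter outside, 60 mm deep, walls 4 mm, dark green, fixed, full of foil-wrapped chocolates to 15 mm below the rim. x points up the slope, y along the stand, z out of the mouth (30 degrees from vertical, leaning to the robot's side).
- lid_round_mid (a point): Middle of the round lid, half-way up its 46 mm; z up out of the lid. Loose, about 160 g, starts flat on the counter at any yaw. Upright wooden bar handle in its middle, 70 mm long along x, 16 mm thick along y, 30 mm high: from 7 mm below this point (plate top) to 23 mm above. Lid home: this point is 13 mm out from the middle of the rim along the rim's z.
- lid_round: The same round lid, dark green: a round plate 124 mm in diameter, 6 mm thick, over a lip that drops inside the tin, 10 mm deep, round, 104 mm in diameter (96 mm at its bottom edge), 4 mm clear of the tin's inside all round. Origin under the middle of the lip, 23 mm below its mid point, same axes.
- tin_square_rim (a point): Middle of the open mouth of the square tin, in the plane of its rim. Tin: square, 120 x 120 mm outside, 60 mm deep, walls 4 mm, dark green, fixed, full of foil-wrapped chocolates to 15 mm below the rim. x points up the slope, y along the stand, z out of the mouth (30 degrees from vertical, leaning to the robot's side).
- lid_square_mid (a point): Middle of the square lid, half-way up its 46 mm; z up out of the lid. Loose, about 160 g, starts flat on the counter at any yaw. Upright wooden bar handle in its middle, 70 mm long along x, 16 mm thick along y, 30 mm high: from 7 mm below this point (plate top) to 23 mm above. Lid home: this point is 13 mm out from the middle of the rim along the rim's z. It fits in any of its four quarter turns.
- lid_square: The same square lid, dark green: a square plate 124 x 124 mm, 6 mm thick, over a lip that drops inside the tin, 10 mm deep, square, 96 to 104 mm a side (narrower at its bottom edge), 4 mm clear of the tin's inside all round. Origin under the middle of the lip, 23 mm below its mid point, same axes.
- tin_oblong_rim (a point): Middle of the open mouth of the oblong tin, in the plane of its rim. Tin: oblong, 150 mm long up the slope and 88 mm wide outside, 60 mm deep, walls 4 mm, dark green, fixed, full of foil-wrapped chocolates to 15 mm below the rim. x points up the slope, y along the stand, z out of the mouth (30 degrees from vertical, leaning to the robot's side).
- lid_oblong_mid (a point): Middle of the oblong lid, half-way up its 46 mm; z up out of the lid. Loose, about 160 g, starts flat on the counter at any yaw. Upright wooden bar handle in its middle, 70 mm long along x, 16 mm thick along y, 30 mm high: from 7 mm below this point (plate top) to 23 mm above. Lid home: this point is 13 mm out from the middle of the rim along the rim's z. It fits either way round (half turn).
- lid_oblong: The same oblong lid, dark green: an oblong plate 154 mm (its x) x 92 mm, 6 mm thick, over a lip that drops inside the tin, 10 mm deep, 134 x 72 mm (126 x 64 mm at its bottom edge), 4 mm clear of the tin's inside all round. Origin under the middle of the lip, 23 mm below its mid point, same axes.
- lid_spare_mid (a point): Bystander: middle, half-way up, of a smaller round lid of the same make (plate 92 mm in diameter, 46 mm high with its bar handle) that belongs to none of the three tins. Loose.
- jar_mid (a point): Bystander: middle of a closed glass sweet jar, 96 mm in diameter, 190 mm high, about 800 g, standing. Loose.
- giftbox_mid (a point): Bystander: middle of a gift box, 70 x 70 mm, 115 mm high, standing. Loose.
- scoop_mid (a point): Bystander: a steel sweet scoop lying flat, 180 mm long along its x (blade from 0 to 88 mm at +x, 56 mm wide; handle to -93 mm), 37 mm high. Point 17 mm up, where blade meets handle. Loose.
Not all that is in view belongs to the job. Leave any red look-alike of the lid_square alone. What is shaped like the lid_oblong but orange or red is not meant.

How it is judged:
At the end, for the whole second after the job is handed in: Each of the three lids lies on its own tin: centred within 8 mm, its plate down on the rim within 3.5 mm and parallel to it within 3.4 degrees, at rest and let go (x of lid_round_mid in the frame of tin_round_rim between -0.008 and 0.008 m and y of lid_round_mid in the frame of tin_round_rim between -0.008 and 0.008 m and z of lid_round_mid in the frame of tin_round_rim between 0.009 and 0.0165 m and angle between the z axis of lid_round_mid and the z axis of tin_round_rim, either way round below 0.06 rad and linear speed of each of lid_round, lid_square, lid_oblong below 0.02 m/s and contact force between the fingers and lid_round below 0.05 N and x of lid_square_mid in the frame of tin_square_rim between -0.008 and 0.008 m and y of lid_square_mid in the frame of tin_square_rim between -0.008 and 0.008 m and z of lid_square_mid in the frame of tin_square_rim between 0.009 and 0.0165 m and angle between the z axis of lid_square_mid and the z axis of tin_square_rim, either way round below 0.06 rad and contact force between the fingers and lid_square below 0.05 N and x of lid_oblong_mid in the frame of tin_oblong_rim between -0.008 and 0.008 m and y of lid_oblong_mid in the frame of tin_oblong_rim between -0.008 and 0.008 m and z of lid_oblong_mid in the frame of tin_oblong_rim between 0.009 and 0.0165 m and angle between the z axis of lid_oblong_mid and the z axis of tin_oblong_rim, either way round below 0.06 rad and contact force between the fingers and lid_oblong below 0.05 N); the robot touches nothing.
It fails at once if the spare lid, jar, gift box or scoop was moved more than 20 mm or tipped (distance of any of lid_spare_mid, jar_mid, giftbox_mid, scoop_mid from where it was at the start of the episode above 0.02 m or angle between any of lid_spare_mid, jar_mid, giftbox_mid, scoop_mid's own z axis and vertical above 0.35 rad).
It fails at once if a lid was dropped or knocked (faster than 0.5 m/s while not in the fingers) ((contact force between the fingers and lid_round below 0.02 N and linear speed of lid_round above 0.5 m/s) or (contact force between the fingers and lid_square below 0.02 N and linear speed of lid_square above 0.5 m/s) or (contact force between the fingers and lid_oblong below 0.02 N and linear speed of lid_oblong above 0.5 m/s)).
It also fails if it takes over 72 s, if anything falls off the work surface, if the arm or the gripper's body presses on something with over 40 N, if the wrist force passes 120 N, or if a joint passes its speed limit or range.

## Working session

There is one attempt and no reset: what is moved stays moved. The work goes in short steps, Python scripts to look and compute and a shell command to move; the robot and the scene stay as the last step left them, time stands still between calls to the robot, and variables do not carry over. Pictures are saved under pics/ and viewed, and the job is handed in when it is done.

```bash
ls -la; mkdir -p pics; python3 - <<'E'
from station import readout, camera
import cv2,numpy as np
print(readout.state())
for n in ["scene","top","wrist"]:
    c=camera(n); cv2.imwrite(f"pics/{n}0.png",c["img"])
    np.savez(f"pics/{n}0.npz",**c)
    print(n,{k:np.round(np.array(v),4).tolist() for k,v in c.items() if k not in("img","range_z")}, (c["range_z"]>0).mean())
E
```

```text
total 12
drwxr-xr-x  3 agent agent 4096 Dec  6 23:50 .
drwxr-xr-x 23 root  root  4096 Dec  6 23:50 ..
drwxr-xr-x  2 agent agent 4096 Dec  6 23:50 pics
{'time': 0.0, 'joint_positions': array([-1.36740755e+00,  2.77213660e-01, -2.78890604e-02,  1.26797103e+00,
        2.79848523e-05,  1.46741605e+00]), 'joint_velocities': array([-1.03069222e-03,  1.13640495e-03, -2.21785499e-04,  5.65669487e-05,
        5.59267966e-04,  6.46105513e-04]), 'joint_torque': array([-1.29063978e-03, -4.45504403e+01,  2.95204121e+01,  1.65909017e-02,
       -3.28945280e-04, -2.84860562e-06]), 'tool_pos': array([ 0.18859154, -0.59506135,  0.23010574]), 'ee_rot': array([-1.13798599e-03,  9.88259001e-01,  1.52783674e-01, -4.29416814e-05]), 'ft_force': array([ 0.28452197,  0.04275654, -0.33955159]), 'torque': array([-0.03724402,  0.00277366, -0.00904673]), 'grip_width': 0.9995946529866295}
scene {'fx': 433.2716, 'fy': 433.2716, 'cx': 274.9791, 'cy': 215.595, 'rvec': [2.1133, 1.6301, -0.4812], 'tvec': [-0.2208, -0.287, 1.7237]} 0.9959991496598639
top {'fx': 505.6634, 'fy': 505.6634, 'cx': 281.6981, 'cy': 206.8767, 'rvec': [2.0649, -2.1557, 0.2204], 'tvec': [0.1234, 0.4935, 1.6622]} 0.9960416666666667
wrist {'fx': 325.1923, 'fy': 325.1923, 'cx': 278.6303, 'cy': 207.6206, 'mount': [[-0.0008, -0.9444, -0.3288, 0.0847], [1.0, -0.0007, -0.0005, -0.0009], [0.0003, -0.3288, 0.9444, -0.1424], [0.0, 0.0, 0.0, 1.0]]} 0.9960416666666667
```

View pics/scene0.png

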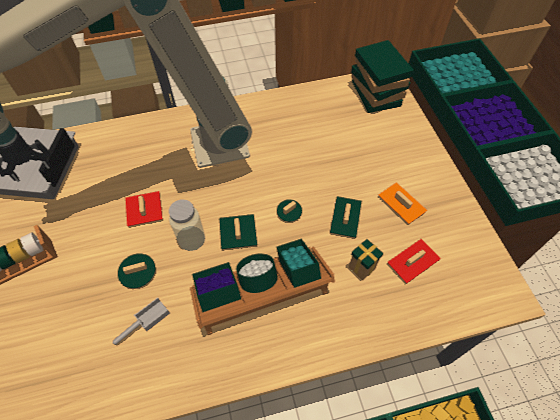

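View pics/top0.png

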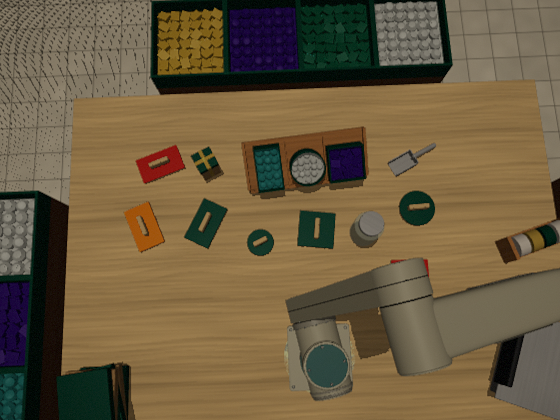

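View pics/wrist0.png

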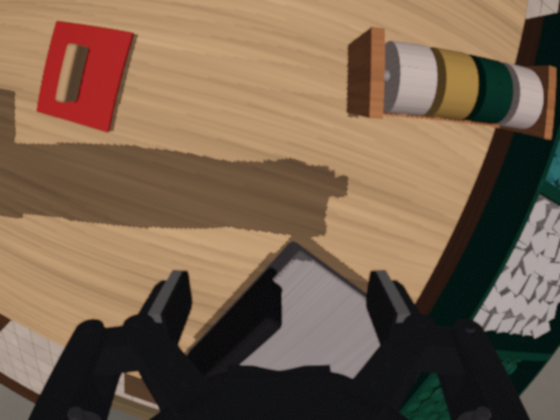

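```bash
cat > h.py <<'E'
import numpy as np,cv2
from scipy.spatial.transform import Rotation as R
def load(n): return dict(np.load(f"pics/{n}.npz"))
def K(c): return np.array([[c["fx"],0,c["cx"]],[0,c["fy"],c["cy"]],[0,0,1.]])
def ray(c,uv,T=None):
    """origin and unit-z dirs in world; T=4x4 cam->world for wrist"""
    uv=np.atleast_2d(uv).astype(float)
    if T is None:
        Rm=cv2.Rodrigues(c["rvec"])[0]; o=-Rm.T@np.ravel(c["tvec"])
        d=np.c_[(uv[:,0]-c["cx"])/c["fx"],(uv[:,1]-c["cy"])/c["fy"],np.ones(len(uv))]
        return o,d@Rm
    x=(uv[:,0]-c["cx"])/c["fx"]; y=(uv[:,1]-c["cy"])/c["fy"]; r=np.hypot(x,y)+1e-12
    d=np.c_[np.sin(r)*x/r,np.sin(r)*y/r,np.cos(r)]
    return T[:3,3],d@T[:3,:3].T
def onplane(c,uv,p,n,T=None):
    o,d=ray(c,uv,T); n=np.array(n,float)
    t=((np.array(p)-o)@n)/(d@n); return o+d*t[:,None]
def depthpts(c,uv,T=None):
    uv=np.atleast_2d(uv).astype(int); z=c["range_z"][uv[:,1],uv[:,0]].astype(float)
    o,d=ray(c,uv,T)
    if T is not None:
        zc=(d@T[:3,:3])[:,2]; d=d/zc[:,None]
    return o+d*z[:,None]
def tri(obs):
    A=np.zeros((3,3));b=np.zeros(3)
    P=[]
    for o,d in obs:
        d=np.ravel(d);d=d/np.linalg.norm(d);M=np.eye(3)-np.outer(d,d);A+=M;b+=M@o;P.append((M,o))
    x=np.linalg.solve(A,b); return x,[np.linalg.norm(M@(x-o)) for M,o in P]
def wristT(s,c):
    q=np.asarray(s["ee_rot"]);T=np.eye(4);T[:3,:3]=R.from_quat(q[[1,2,3,0]]).as_matrix();T[:3,3]=s["tool_pos"]
    return T@c["mount"]
def masks(img):
    h=cv2.cvtColor(img,cv2.COLOR_BGR2HSV);H,S,V=cv2.split(h)
    g=((H>65)&(H<95)&(S>120)&(V<120)).astype(np.uint8)
    w=((H>8)&(H<25)&(S>40)&(V>130)).astype(np.uint8)
    return g,w
def blobs(m,amin=60):
    n,l,s,ce=cv2.connectedComponentsWithStats(m)
    return [(i,s[i],ce[i],(l==i).astype(np.uint8)) for i in range(1,n) if s[i,4]>amin]
E
python3 - <<'E'
from h import *
for n in["top0","scene0"]:
    c=load(n);g,w=masks(c["img"])
    for i,s,ce,m in blobs(g):
        ys,xs=np.nonzero(m);p=depthpts(c,np.c_[xs,ys])
        print(n,s,ce.round(1),np.median(p,0).round(3),np.percentile(p[:,2],[5,95]).round(3))
    for uv in ([[400,300]] if n=="x" else [[100,330]] ): print(depthpts(c,uv))
E
```

```text
top0 [  151     0   301    88 10900] [308.7  43.8] [ 1.205 -0.095 -0.167] [-0.2   -0.116]
top0 [326 142  40  41 320] [344.3 158.9] [ 0.658 -0.109  0.116] [0.076 0.142]
top0 [ 254  144   30   49 1169] [268.5 167.6] [0.623 0.14  0.105] [0.07  0.146]
top0 [290 149  31  21 113] [301.2 154.4] [0.66  0.034 0.127] [0.109 0.143]
top0 [208 157  10  11  62] [212.6 161.9] [0.648 0.325 0.115] [0.104 0.121]
top0 [197 163  10  11  62] [201.7 167.8] [0.629 0.361 0.114] [0.104 0.12 ]
top0 [294 166  32  20  67] [312.1 180.2] [ 0.572 -0.006  0.087] [0.076 0.109]
top0 [   0  191   51  229 4702] [ 27.7 323.4] [ 0.104  0.953 -0.024] [-0.07   0.023]
top0 [400 191  35  34 768] [416.6 207.9] [ 0.476 -0.363  0.016] [0.009 0.023]
top0 [185 199  42  49 938] [205.5 223.3] [0.458 0.365 0.016] [0.009 0.023]
top0 [ 298  211   37   37 1069] [316.2 229.3] [ 0.422 -0.01   0.016] [0.009 0.023]
top0 [537 225  20  22 231] [548.  234.8] [ 0.359 -0.758  0.099] [0.084 0.107]
top0 [248 230  25  25 400] [260.  242.3] [0.382 0.18  0.016] [0.009 0.023]
top0 [  56  365   59   55 2666] [ 85.8 395. ] [-0.063  0.695  0.178] [0.164
[... 1055 characters left out ...]
4 -0.748  0.087] [0.062 0.107]
scene0 [352 247  12  12  75] [357.1 252.4] [0.648 0.323 0.115] [0.106 0.119]
scene0 [372 248  11  12  63] [377.2 253. ] [0.666 0.382 0.115] [0.106 0.118]
scene0 [118 254  37  34 760] [136.5 271.4] [ 0.492 -0.364  0.017] [0.012 0.021]
scene0 [237 255  40  38 770] [257.3 275.9] [0.658 0.008 0.105] [0.074 0.135]
scene0 [361 256  13  13  94] [367.2 261.8] [0.685 0.342 0.114] [0.107 0.119]
scene0 [193 263  38  19 203] [210.2 271.3] [ 0.575 -0.13   0.076] [0.066 0.087]
scene0 [196 273  45  39 696] [218.8 296.6] [ 0.683 -0.115  0.118] [0.094 0.141]
scene0 [369 388 125  32 715] [449.1 405.1] [ 1.087  0.557 -0.123] [-0.171 -0.116]
[[ 0.64744683 -0.49341295  0.00284744]]
```

```bash
python3 - <<'E'
from h import *
rough=dict(round=(.48,-.363),square=(.424,-.012),oblong=(.462,.364),spare=(.39,.18))
C={n:load(n) for n in["top0","scene0"]}
for k,(x,y) in rough.items():
    obs=[];
    for n,c in C.items():
        g,w=masks(c["img"])
        for i,s,ce,m in blobs(g):
            ys,xs=np.nonzero(m);p=depthpts(c,np.c_[xs,ys])
            q=np.median(p,0)
            if np.hypot(q[0]-x,q[1]-y)<.05 and q[2]<.05:
                hull=cv2.convexHull(np.c_[xs,ys].astype(np.int32))
                fill=np.zeros_like(m);cv2.fillPoly(fill,[hull],1)
                M=cv2.moments(fill,True);u=np.array([M["m10"],M["m01"]])/M["m00"]
                P=onplane(c,hull[:,0],[0,0,.016],[0,0,1])
                rect=cv2.minAreaRect((P[:,:2]*1000).astype(np.float32))
                # handle = wood colored inside the fill
                hm=fill*(1-m); hh=cv2.erode(fill,np.ones((3,3)))*w
                ys,xs=np.nonzero(hh*(depthmask if False else 1))
                HP=depthpts(c,np.c_[xs,ys]); top=HP[:,2]>.040
                a=HP[top][:,:2];
                ang=np.nan
                if len(a)>5:
                    r2=cv2.minAreaRect((a*1000).astype(np.float32))
                    ev=np.linalg.svd(a-a.mean(0))[2][0];ang=np.degrees(np.arctan2(ev[1],ev[0]))
                obs.append(ray(c,u))
                print(k,n,"centre",onplane(c,u,[0,0,.016],[0,0,1])[0,:2].round(4),"rect",np.round(rect[1],1),round(rect[2],1),"handle",a.mean(0).round(4),np.round(r2[1],1),round(ang,1),np.percentile(HP[:,2],95).round(4))
    x,res=tri(obs);print("   tri",x.round(4),np.round(res,4))
# stand/tin depth: fit rim plane etc
c=C["top0"];
uv=np.array([[u,v] for u in range(225,385) for v in range(110,215)])
p=depthpts(c,uv);print(np.percentile(p[:,2],99))
# jar, gift
for n,(x0,x1,y0,y1) in dict(jar=(350,386,205,250),gift=(190,224,142,184)).items():
    uv=np.array([[u,v] for u in range(x0,x1) for v in range(y0,y1)]);p=depthpts(c,uv);t=p[p[:,2]>p[:,2].max()-.012];print(n,t.mean(0),t.min(0),t.max(0))
E
```

```text
round top0 centre [ 0.4829 -0.3645] rect [116.9 117.5] 59.4 handle [ 0.4839 -0.3641] [12.2 63.4] 92.3 0.0535
round scene0 centre [ 0.4817 -0.3661] rect [118.3 118. ] 75.2 handle [ 0.4805 -0.3653] [18.  67.2] -88.0 0.0511
   tri [ 0.4826 -0.3649  0.0174] [0.0008 0.0008]
square top0 centre [ 0.4229 -0.013 ] rect [119.7 119.8] 82.5 handle [ 0.4247 -0.0117] [12.3 62.5] 173.0 0.0547
square scene0 centre [ 0.4233 -0.0143] rect [119.3 120.6] 82.5 handle [ 0.4217 -0.0149] [14.1 69.2] -7.5 0.0501
   tri [ 0.4229 -0.0137  0.0152] [0.0006 0.0006]
oblong top0 centre [0.461  0.3665] rect [ 87.3 150.2] 63.0 handle [0.4607 0.3678] [10.3 63.3] 153.7 0.0524
oblong scene0 centre [0.4627 0.3641] rect [ 87.9 149.6] 62.4 handle [0.4589 0.3649] [14.1 69.5] -27.3 0.0506
   tri [0.4613 0.366  0.0132] [0.001 0.001]
spare top0 centre [0.3865 0.1814] rect [82.2 82.5] 87.5 handle [0.3875 0.1817] [11.3 44.8] 114.3 0.0519
spare scene0 centre [0.3855 0.1798] rect [85.1 84.1] 75.0 handle [0.3852 0.1784] [15.2 43.8] 114.8 0.0514
   tri [0.3862 0.1805 0.0169] [0.0009 0.0009]
0.1481491937304286
jar [0.14266935 0.10800373 1.72905288] [0.14266935 0.10800373 1.72905288] [0.14266935 0.10800373 1.72905288]
gift [0.14266935 0.10800373 1.72905288] [0.14266935 0.10800373 1.72905288] [0.14266935 0.10800373 1.72905288]
```

```bash
cat > plan.py <<'E'
from h import *
import math
def Rdown(yaw): # tool down with x axis at yaw (deg)
    a=math.radians(yaw); x=np.array([math.cos(a),math.sin(a),0]);z=np.array([0,0,-1.]);return np.c_[x,np.cross(z,x),z]
def cur():
    from station import readout
    s=readout.state();q=s["ee_rot"];return np.array(s["tool_pos"]),R.from_quat(np.array(q)[[1,2,3,0]]).as_matrix(),s
def plan(p0,R0,wps,f):
    """wps: list of (p,R,nrows)"""
    i=0
    for p1,R1,n in wps:
        p1=np.array(p1,float)
        rv=R.from_matrix(R0.T@R1).as_rotvec()/n
        dp=(p1-p0)/n
        u=np.degrees(rv)/8
        for k in range(n):
            sh=R0.T@dp/.02
            row=np.r_[u,sh].round(2)
            print("[%s,%d],"%(",".join("%g"%v for v in row),f),"" if np.abs(row).max()<=1 else "!!!"); i+=1
            p0=p0+R0@(row[3:]*.02); R0=R0@R.from_rotvec(np.radians(row[:3]*8)).as_matrix()
            if i%8==0: print("--")
    print("end",p0.round(4),"rows",i)
    return p0,R0
E
python3 - <<'E'
from plan import *
p,r,s=cur()
plan(p,r,[((.60,-.02,.42),Rdown(92.3),40)],0)
E
```

```text
[-0,-0,-0.23,0.71,-0.53,-0.24,0], 
[-0,-0,-0.23,0.72,-0.51,-0.24,0], 
[-0,-0,-0.23,0.74,-0.48,-0.24,0], 
[-0,-0,-0.23,0.76,-0.46,-0.24,0], 
[-0,-0,-0.23,0.77,-0.44,-0.24,0], 
[-0,-0,-0.23,0.78,-0.41,-0.24,0], 
[-0,-0,-0.23,0.8,-0.39,-0.24,0], 
[-0,-0,-0.23,0.81,-0.36,-0.24,0], 
--
[-0,-0,-0.23,0.82,-0.33,-0.24,0], 
[-0,-0,-0.23,0.83,-0.31,-0.24,0], 
[-0,-0,-0.23,0.84,-0.28,-0.24,0], 
[-0,-0,-0.23,0.85,-0.25,-0.24,0], 
[-0,-0,-0.23,0.85,-0.23,-0.24,0], 
[-0,-0,-0.23,0.86,-0.2,-0.24,0], 
[-0,-0,-0.23,0.87,-0.17,-0.24,0], 
[-0,-0,-0.23,0.87,-0.14,-0.24,0], 
--
[-0,-0,-0.23,0.88,-0.11,-0.24,0], 
[-0,-0,-0.23,0.88,-0.09,-0.24,0], 
[-0,-0,-0.23,0.88,-0.06,-0.24,0], 
[-0,-0,-0.23,0.88,-0.03,-0.24,0], 
[-0,-0,-0.23,0.88,-0,-0.24,0], 
[-0,-0,-0.23,0.88,0.03,-0.24,0], 
[-0,-0,-0.23,0.88,0.06,-0.24,0], 
[-0,-0,-0.23,0.88,0.08,-0.24,0], 
--
[-0,-0,-0.23,0.88,0.11,-0.24,0], 
[-0,-0,-0.23,0.87,0.14,-0.24,0], 
[-0,-0,-0.23,0.87,0.17,-0.24,0], 
[-0,-0,-0.23,0.86,0.2,-0.24,0], 
[-0,-0,-0.23,0.86,0.22,-0.24,0], 
[-0,-0,-0.23,0.85,0.25,-0.24,0], 
[-0,-0,-0.23,0.84,0.28,-0.24,0], 
[-0,-0,-0.23,0.83,0.3,-0.24,0], 
--
[-0,-0,-0.23,0.82,0.33,-0.24,0], 
[-0,-0,-0.23,0.81,0.36,-0.24,0], 
[-0,-0,-0.23,0.8,0.38,-0.24,0], 
[-0,-0,-0.23,0.78,0.41,-0.24,0], 
[-0,-0,-0.23,0.77,0.43,-0.24,0], 
[-0,-0,-0.23,0.76,0.46,-0.24,0], 
[-0,-0,-0.23,0.74,0.48,-0.24,0], 
[-0,-0,-0.23,0.73,0.51,-0.24,0], 
--
end [ 0.5999 -0.0198  0.4233] rows 40
```

```bash
python3 -m jog '[[[0,0,-0.2,0.7,-0.5,-0.5,0],[0,0,-0.2,0.7,-0.5,-0.5,0],[0,0,-0.2,0.75,-0.5,-0.5,0],[0,0,-0.25,0.75,-0.45,-0.5,0],[0,0,-0.25,0.8,-0.45,-0.5,0],[0,0,-0.25,0.8,-0.4,-0.5,0],[0,0,-0.25,0.8,-0.4,-0.4,0],[0,0,-0.25,0.8,-0.35,-0.4,0]]]'
python3 -m jog '[[[0,0,-0.25,0.8,-0.3,-0.4,0],[0,0,-0.25,0.8,-0.3,-0.4,0],[0,0,-0.25,0.85,-0.3,-0.4,0],[0,0,-0.25,0.85,-0.25,-0.4,0],[0,0,-0.25,0.85,-0.2,-0.4,0],[0,0,-0.25,0.85,-0.2,-0.4,0],[0,0,-0.25,0.9,-0.2,-0.3,0],[0,0,-0.25,0.9,-0.15,-0.3,0]]]'
```

```text
time: 0.95
tool_pos: [0.2731, -0.4801, 0.3082]
ee_rot: [0.0, 0.96, 0.28, 0.0]
ft_force: [0.0, -0.5, 0.4]
grip_width: 1.002
time: 1.75
tool_pos: [0.3538, -0.3642, 0.3679]
ee_rot: [0.0, 0.912, 0.411, 0.0]
ft_force: [-0.0, -0.0, -0.1]
grip_width: 1.0
```

```bash
python3 -m jog '[[[0,0,-0.25,0.9,-0.1,-0.3,0],[0,0,-0.25,0.9,-0.1,-0.3,0],[0,0,-0.25,0.9,-0.05,-0.3,0],[0,0,-0.25,0.9,0,-0.3,0],[0,0,-0.25,0.9,0,-0.3,0],[0,0,-0.25,0.9,0,-0.2,0],[0,0,-0.25,0.9,0.05,-0.2,0],[0,0,-0.25,0.9,0.1,-0.2,0]]]'
python3 - <<'E'
from plan import *
p,r,s=cur();print(p,s["joint_positions"].round(3))
plan(p,r,[((.60,-.02,.42),Rdown(92.3),16)],0)
E
```

```text
time: 2.55
tool_pos: [0.4339, -0.2441, 0.4098]
ee_rot: [-0.0, 0.846, 0.534, -0.0]
ft_force: [1.2, -0.1, 0.1]
grip_width: 1.001
[ 0.43387095 -0.24413546  0.40978953] [-0.642  0.007  0.03   1.593  0.     1.373]
[-0,-0,-0.22,0.86,0.17,-0.03,0], 
[-0,-0,-0.22,0.85,0.19,-0.03,0], 
[-0,-0,-0.22,0.84,0.22,-0.03,0], 
[-0,-0,-0.22,0.84,0.25,-0.03,0], 
[-0,-0,-0.22,0.83,0.27,-0.03,0], 
[-0,-0,-0.22,0.82,0.3,-0.03,0], 
[-0,-0,-0.22,0.81,0.32,-0.03,0], 
[-0,-0,-0.22,0.8,0.35,-0.03,0], 
--
[-0,-0,-0.22,0.79,0.37,-0.03,0], 
[-0,-0,-0.22,0.78,0.39,-0.03,0], 
[-0,-0,-0.22,0.76,0.42,-0.03,0], 
[-0,-0,-0.22,0.75,0.44,-0.03,0], 
[-0,-0,-0.22,0.74,0.46,-0.03,0], 
[-0,-0,-0.22,0.72,0.49,-0.03,0], 
[-0,-0,-0.22,0.71,0.51,-0.03,0], 
[-0,-0,-0.22,0.69,0.53,-0.03,0], 
--
end [ 0.6    -0.02    0.4194] rows 16
```

```bash
python3 -m jog '[[[0,0,-0.2,0.85,0.15,0,0],[0,0,-0.2,0.85,0.2,0,0],[0,0,-0.2,0.85,0.2,0,0],[0,0,-0.2,0.85,0.25,0,0],[0,0,-0.2,0.8,0.25,0,0],[0,0,-0.2,0.8,0.3,0,0],[0,0,-0.2,0.8,0.3,0,0],[0,0,-0.2,0.8,0.35,0,0]]]'
python3 -m jog '[[[0,0,-0.2,0.8,0.35,0,0],[0,0,-0.2,0.8,0.4,0,0],[0,0,-0.25,0.75,0.4,0,0],[0,0,-0.25,0.75,0.45,0,0],[0,0,-0.25,0.7,0.45,0,0],[0,0,-0.2,0.5,0.4,0,0],[0,0,-0.2,0.3,0.2,0,0],[0,0,0,0,0,0,0]]]'
python3 - <<'E'
from h import *
from station import readout,camera
s=readout.state();c=camera("wrist");print(s["tool_pos"],s["ee_rot"],s["joint_positions"].round(3))
np.savez("pics/w1.npz",T=wristT(s,c),**c);cv2.imwrite("pics/w1.png",c["img"])
c=camera("top");np.savez("pics/top1.npz",**c)
E
```

```text
time: 3.35
tool_pos: [0.5167, -0.1336, 0.4096]
ee_rot: [-0.0, 0.781, 0.625, -0.0]
ft_force: [0.2, -0.3, 0.1]
grip_width: 0.999
time: 4.15
tool_pos: [0.5828, -0.0505, 0.409]
ee_rot: [-0.0, 0.709, 0.705, -0.0]
ft_force: [0.6, -0.5, 0.3]
grip_width: 0.998
[ 0.58278235 -0.05054247  0.40902743] [-1.94735850e-04  7.09032935e-01  7.05175318e-01 -1.74189827e-04] [-0.197  0.17   0.206  1.608 -0.     1.379]
```

View pics/w1.png

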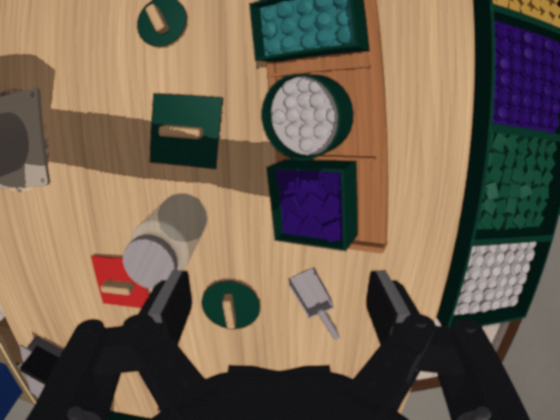

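```bash
cat > rim.py <<'E'
from h import *
def rims(files,psi0=-6,verbose=True):
    P=[]
    for n in files:
        c=load(n);T=c.get("T");img=c["img"];h=cv2.cvtColor(img,cv2.COLOR_BGR2HSV)
        g=((h[...,0]>60)&(h[...,0]<100)&(h[...,1]>90)&(h[...,2]<130))
        ys,xs=np.nonzero(g);p=depthpts(c,np.c_[xs,ys],T)
        k=(p[:,0]>.5)&(p[:,0]<.76)&(p[:,1]>-.22)&(p[:,1]<.24)&(p[:,2]>.03)&(p[:,2]<.2)
        P.append(p[k])
    return P
if __name__=="__main__":
    import sys
    for n in sys.argv[1:]:
        p=rims([n])[0]
        best=None
        for psi in np.arange(-15,16,1):
            a=np.radians(psi);nn=np.array([-.5*np.cos(a),-.5*np.sin(a),np.cos(np.pi/6)])
            d=p@nn;hh,e=np.histogram(d,np.arange(-.6,.2,.002));i=hh.argmax()
            if best is None or hh[i]>best[0]: best=(hh[i],psi,e[i]+.001)
        print(n,len(p),best)
        cnt,psi,d0=best;a=np.radians(psi);nn=np.array([-.5*np.cos(a),-.5*np.sin(a),np.cos(np.pi/6)])
        k=abs(p@nn-d0)<.006
        for it in range(6):
            q=p[k];m=q.mean(0);nn=np.linalg.svd(q-m)[2][2];nn*=np.sign(nn[2]);k=abs((p-m)@nn)<.003
        print(" plane n",nn.round(4),"tilt",np.degrees(np.arccos(nn[2])).round(2),"az",np.degrees(np.arctan2(-nn[1],-nn[0])).round(2),"pt",m.round(4),k.sum(),"d",(m@nn).round(4))
E
python3 rim.py w1 top0 scene0
```

```text
w1 10432 (np.int64(1232), np.int64(2), np.float64(-0.21899999999999964))
 plane n [-0.4994 -0.0173  0.8662] tilt 29.98 az 1.98 pt [0.6168 0.0896 0.1048] 3184 d -0.2189
top0 1713 (np.int64(176), np.int64(-2), np.float64(-0.21899999999999964))
 plane n [-0.5097  0.0144  0.8602] tilt 30.66 az -1.62 pt [0.621  0.0822 0.1043] 481 d -0.2257
scene0 2970 (np.int64(214), np.int64(0), np.float64(-0.21499999999999964))
 plane n [-0.5124 -0.0061  0.8587] tilt 30.83 az 0.68 pt [0.6165 0.0548 0.1076] 594 d -0.2238
```

```bash
python3 - <<'E'
from h import *
for n in["w1","top0","scene0"]:
    c=load(n);T=c.get("T");h=cv2.cvtColor(c["img"],cv2.COLOR_BGR2HSV)
    g=((h[...,0]>60)&(h[...,0]<100)&(h[...,1]>90)&(h[...,2]<62))
    if n=="w1": cv2.imwrite("pics/m1.png",np.where(g[...,None],c["img"]*2,30)[:280])
    ys,xs=np.nonzero(g);p=depthpts(c,np.c_[xs,ys],T)
    k=(p[:,0]>.5)&(p[:,0]<.76)&(p[:,1]>-.22)&(p[:,1]<.24)&(p[:,2]>.03)&(p[:,2]<.2);p=p[k]
    a=np.radians(7);nn=np.array([-.5*np.cos(a),-.5*np.sin(a),np.cos(np.pi/6)])
    hh,e=np.histogram(p@nn,np.arange(-.3,-.16,.004));print(n,list(zip(e.round(3),hh)))
    k=abs(p@nn-(e[:-1][hh>.3*hh.max()].max()+.002))<.008
    for it in range(8):
        q=p[k];m=q.mean(0);nn=np.linalg.svd(q-m)[2][2];nn*=np.sign(nn[2]);k=abs((p-m)@nn)<.003
    print(" plane n",nn.round(4),"tilt",np.degrees(np.arccos(nn[2])).round(2),"az",np.degrees(np.arctan2(-nn[1],-nn[0])).round(2),"pt",m.round(4),k.sum(),"d",(m@nn).round(4))
E
```

```text
w1 [(np.float64(-0.3), np.int64(0)), (np.float64(-0.296), np.int64(0)), (np.float64(-0.292), np.int64(0)), (np.float64(-0.288), np.int64(0)), (np.float64(-0.284), np.int64(0)), (np.float64(-0.28), np.int64(0)), (np.float64(-0.276), np.int64(0)), (np.float64(-0.272), np.int64(0)), (np.float64(-0.268), np.int64(0)), (np.float64(-0.264), np.int64(0)), (np.float64(-0.26), np.int64(17)), (np.float64(-0.256), np.int64(77)), (np.float64(-0.252), np.int64(155)), (np.float64(-0.248), np.int64(206)), (np.float64(-0.244), np.int64(227)), (np.float64(-0.24), np.int64(234)), (np.float64(-0.236), np.int64(272)), (np.float64(-0.232), np.int64(342)), (np.float64(-0.228), np.int64(425)), (np.float64(-0.224), np.int64(627)), (np.float64(-0.22), np.int64(617)), (np.float64(-0.216), np.int64(700)), (np.float64(-0.212), np.int64(748)), (np.float64(-0.208), np.int64(1247)), (np.float64(-0.204), np.int64(277)), (np.float64(-0.2), np.int64(0)), (np.float64(-0.196), np.int64(0)), (np.float64(-0.192), np.int64(0)), (np.float64(-0.188), np.int64(0)), (np.float64(-0.184), np.int64(0)), (np.float64(-0.18), np.in
[... 2148 characters left out ...]
0.232), np.int64(126)), (np.float64(-0.228), np.int64(167)), (np.float64(-0.224), np.int64(235)), (np.float64(-0.22), np.int64(226)), (np.float64(-0.216), np.int64(250)), (np.float64(-0.212), np.int64(249)), (np.float64(-0.208), np.int64(241)), (np.float64(-0.204), np.int64(102)), (np.float64(-0.2), np.int64(14)), (np.float64(-0.196), np.int64(0)), (np.float64(-0.192), np.int64(0)), (np.float64(-0.188), np.int64(0)), (np.float64(-0.184), np.int64(0)), (np.float64(-0.18), np.int64(0)), (np.float64(-0.176), np.int64(0)), (np.float64(-0.172), np.int64(0)), (np.float64(-0.168), np.int64(0))]
 plane n [-0.5084 -0.0501  0.8597] tilt 30.72 az 5.63 pt [ 6.201e-01 -5.000e-04  1.173e-01] 354 d -0.2144
```

View pics/m1.png

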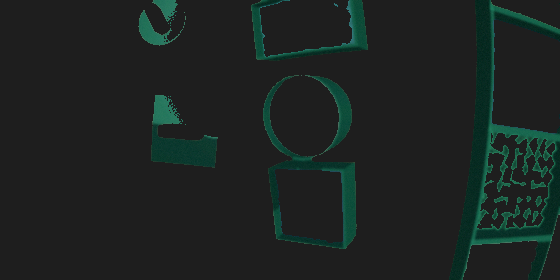

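```bash
cat > rim2.py <<'E'
from h import *
import sys
def frame(psi):
    a=np.radians(psi);c,s=np.cos(np.pi/6),.5
    z=np.array([-s*np.cos(a),-s*np.sin(a),c]);y=np.array([-np.sin(a),np.cos(a),0]);x=np.cross(y,z);return np.c_[x,y,z]
for n in sys.argv[1:]:
    c=load(n);T=c.get("T");h=cv2.cvtColor(c["img"],cv2.COLOR_BGR2HSV)
    g=((h[...,0]>60)&(h[...,0]<100)&(h[...,1]>90)&(h[...,2]<70))
    ys,xs=np.nonzero(g);p=depthpts(c,np.c_[xs,ys],T)
    k=(p[:,0]>.5)&(p[:,0]<.76)&(p[:,1]>-.22)&(p[:,1]<.24)&(p[:,2]>.03)&(p[:,2]<.2);p=p[k]
    psi=6.
    for it in range(4):
        F=frame(psi);q=p@F
        hh,e=np.histogram(q[:,2],np.arange(-.25,-.19,.001));top=np.percentile(q[:,2],98.5)
        i=np.argmax(hh*(e[:-1]>top-.01));d=e[i]+.0005
        k=abs(q[:,2]-d)<.0025; r=q[k]
        sq=r[r[:,1]<-.05]; sq=sq[:,:2]
        rect=cv2.minAreaRect((sq*1000).astype(np.float32));a=rect[2];a=a-90 if a>45 else a
        psi+=a
    print(n,"psi",round(psi,2),"d",round(d,4),"top",round(top,4))
    y=r[:,1]
    # split by bays
    cs={}
    o=np.sort(y);
    gaps=np.where(np.diff(o)>.003)[0];print(" gaps",[(o[i].round(3),o[i+1].round(3)) for i in gaps])
    print(" square",np.round(rect[0],1),np.round(rect[1],1),rect[2])
    for lo,hi in((-.045,.09),(.075,.22)):
        b=r[(y>lo)&(y<hi)][:,:2]
        rr=cv2.minAreaRect((b*1000).astype(np.float32));print(" bay",lo,np.round(rr[0],1),np.round(rr[1],1),round(rr[2],1), "ext",b.min(0).round(4),b.max(0).round(4))
    np.save("pics/rim_%s.npy"%n,r)
    I=np.full((420,520,3),255,np.uint8)
    for a,b in ((r[:,:2]-[.5,-.2])*1000).astype(int):
        if 0<=a<420 and 0<=b<520:I[419-a,519-b]=0
    cv2.imwrite("pics/rimplot_%s.png"%n,I)
E
python3 rim2.py w1 top0 scene0
```

```text
w1 psi 5.32 d -0.2065 top -0.2052
 gaps [(np.float64(-0.115), np.float64(-0.106)), (np.float64(0.011), np.float64(0.04))]
 square [ 582.5 -141.9] [182.3 117.9] 89.9996109008789
 bay -0.045 [598.1  22.7] [147.7 134.4] 0.0 ext [ 0.5242 -0.0445] [0.6719 0.0899]
 bay 0.075 [597.9 101.4] [ 51.1 148.3] 89.9 ext [0.5237 0.0758] [0.672 0.127]
top0 psi 4.73 d -0.2065 top -0.2018
 gaps [(np.float64(-0.226), np.float64(-0.22)), (np.float64(-0.213), np.float64(-0.21)), (np.float64(-0.206), np.float64(-0.202)), (np.float64(-0.202), np.float64(-0.199)), (np.float64(-0.199), np.float64(-0.192)), (np.float64(-0.192), np.float64(-0.183)), (np.float64(-0.183), np.float64(-0.179)), (np.float64(-0.176), np.float64(-0.172)), (np.float64(-0.17), np.float64(-0.166)), (np.float64(-0.166), np.float64(-0.159)), (np.float64(-0.153), np.float64(-0.149)), (np.float64(-0.149), np.float64(-0.146)), (np.float64(-0.143), np.float64(-0.139)), (np.float64(-0.13), np.float64(-0.123)), (np.float64(-0.118), np.float64(-0.106)), (np.float64(-0.106), np.float64(-0.101)), (np.float64(-0.097), np.float64(-0.094)), (np.float6
[... 1817 characters left out ...]
64(-0.086), np.float64(-0.083)), (np.float64(-0.044), np.float64(-0.039)), (np.float64(-0.033), np.float64(-0.028)), (np.float64(-0.024), np.float64(-0.021)), (np.float64(-0.015), np.float64(-0.011)), (np.float64(-0.009), np.float64(-0.005)), (np.float64(0.012), np.float64(0.04)), (np.float64(0.049), np.float64(0.052)), (np.float64(0.07), np.float64(0.075)), (np.float64(0.085), np.float64(0.089)), (np.float64(0.101), np.float64(0.106)), (np.float64(0.112), np.float64(0.116))]
 square [ 581.7 -142.1] [123.1 179.5] 0.28073397278785706
 bay -0.045 [596.5  22.5] [154.1 133.4] 0.4 ext [ 0.5191 -0.0439] [0.6733 0.0897]
 bay 0.075 [596.2 102.3] [ 52.9 153.7] 89.6 ext [0.5191 0.0753] [0.673  0.1284]
```

View pics/rimplot_w1.png

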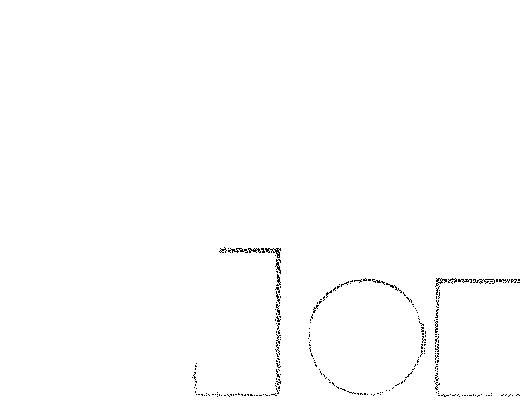

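```bash
python3 - <<'E'
import re
s=open('rim2.py').read()
s=s.replace('sq=r[r[:,1]<-.05]','sq=r[r[:,1]<-.111]').replace('((-.045,.09),(.075,.22))','((-.111,.025),(.025,.22))').replace('(o[i].round(3),o[i+1].round(3)) for i in gaps','1 for i in gaps').replace('-[.5,-.2]','-[.5,-.3]')
s=s.replace(' np.save(',''' b=r[(y>-.111)&(y<.025)][:,:2]
    A=np.c_[2*b,np.ones(len(b))]
    for _ in range(1):
        v=np.linalg.lstsq(A,(b**2).sum(1),rcond=None)[0]
    print(" circ",v[:2].round(4),np.sqrt(v[2]+v[:2]@v[:2]).round(4))
    o=frame(psi)
    for nm,cc in(("sq",np.array(rect[0])/1000),("round",v[:2]),("obl",np.array(rr[0])/1000)): print("  ",nm,"world",(o@np.r_[cc,d]).round(4))
    np.save(''')
open('rim2.py','w').write(s)
E
python3 rim2.py w1 top0 scene0
```

```text
w1 psi 5.32 d -0.2065 top -0.2052
 gaps [1, 1]
 square [ 582.5 -173.9] [118.2 117.9] 89.99861145019531
 bay -0.111 [583.1 -45.7] [116.7 115.2] 28.9 ext [ 0.5247 -0.1059] [0.6416 0.0111]
 bay 0.025 [597.9  83.3] [ 87.5 148.3] 90.0 ext [0.5237 0.0395] [0.672 0.127]
 circ [ 0.5828 -0.0461] 0.0574
   sq world [ 0.6212 -0.1168  0.1124]
   round world [0.6097 0.0104 0.1126]
   obl world [0.6106 0.1405 0.1201]
top0 psi 5.87 d -0.2095 top -0.2019
 gaps [1, 1, 1, 1, 1, 1, 1, 1, 1, 1, 1, 1, 1, 1, 1, 1, 1, 1, 1, 1, 1, 1, 1, 1, 1, 1, 1, 1, 1, 1, 1, 1, 1, 1, 1, 1, 1, 1, 1, 1, 1, 1, 1, 1, 1, 1, 1, 1, 1, 1, 1, 1, 1]
 square [ 584.  -181.6] [121.7 121.3] 0.0055398219265043736
 bay -0.111 [586.3 -51.5] [118.2 112.7] 19.7 ext [ 0.5255 -0.1109] [0.6443 0.0064]
 bay 0.025 [600.9  76.6] [ 83.5 150.2] 89.3 ext [0.5253 0.0343] [0.6756 0.1192]
 circ [ 0.5854 -0.0518] 0.0579
   sq world [ 0.6259 -0.1181  0.1106]
   round world [0.6139 0.0111 0.1113]
   obl world [0.614  0.1401 0.119 ]
scene0 psi 5.12 d -0.2105 top -0.2031
 gaps [1, 1, 1, 1, 1, 1, 1]
 square [ 580.8 -174.9] [115.2 123.7] 89.99757385253906
 bay -0.111 [581.6 -46.8] [108.4 121.6] 82.9 ext [ 0.5196 -0.1031] [0.6419 0.0089]
 bay 0.025 [595.3  81.9] [155.2  86.9] 1.0 ext [0.5177 0.039 ] [0.6732 0.1266]
 circ [ 0.5814 -0.0469] 0.0577
   sq world [ 0.6214 -0.1199  0.1081]
   round world [0.6105 0.0077 0.1084]
   obl world [0.611  0.137  0.1154]
```

```bash
python3 - <<'E'
from plan import *
c=load("top0")
for nm,uv,z in(("jar",[370,221],.19),("gift",[205,158],.115)): print(nm,onplane(c,uv,[0,0,z],[0,0,1]))
p,r,s=cur();print(p,s["time"])
plan(p,r,[((.53,-.13,.40),Rdown(92.3),5),((.4825,-.365,.10),Rdown(92.3),19),((.4825,-.365,.022),Rdown(92.3),8)],0)
E
```

```text
jar [[ 0.41259273 -0.16820826  0.19      ]]
gift [[0.66255209 0.35063854 0.115     ]]
[ 0.58218479 -0.05138642  0.40928354] 4.25
[-0,0,-0.07,-0.79,-0.52,0.09,0], 
[-0,0,-0.07,-0.78,-0.52,0.09,0], 
[-0,0,-0.07,-0.78,-0.53,0.09,0], 
[-0,0,-0.07,-0.77,-0.54,0.09,0], 
[-0,0,-0.07,-0.77,-0.55,0.09,0], 
[-0,0,0,-0.61,-0.15,0.79,0], 
[-0,0,0,-0.61,-0.15,0.79,0], 
[-0,0,0,-0.61,-0.15,0.79,0], 
--
[-0,0,0,-0.61,-0.15,0.79,0], 
[-0,0,0,-0.61,-0.15,0.79,0], 
[-0,0,0,-0.61,-0.15,0.79,0], 
[-0,0,0,-0.61,-0.15,0.79,0], 
[-0,0,0,-0.61,-0.15,0.79,0], 
[-0,0,0,-0.61,-0.15,0.79,0], 
[-0,0,0,-0.61,-0.15,0.79,0], 
[-0,0,0,-0.61,-0.15,0.79,0], 
--
[-0,0,0,-0.61,-0.15,0.79,0], 
[-0,0,0,-0.61,-0.15,0.79,0], 
[-0,0,0,-0.61,-0.15,0.79,0], 
[-0,0,0,-0.61,-0.15,0.79,0], 
[-0,0,0,-0.61,-0.15,0.79,0], 
[-0,0,0,-0.61,-0.15,0.79,0], 
[-0,0,0,-0.61,-0.15,0.79,0], 
[-0,0,0,-0.61,-0.15,0.79,0], 
--
[-0,0,0,-0.01,0,0.49,0], 
[-0,0,0,-0.01,0,0.49,0], 
[-0,0,0,-0.01,0,0.49,0], 
[-0,0,0,-0.01,0,0.49,0], 
[-0,0,0,-0.01,0,0.49,0], 
[-0,0,0,-0.01,0,0.49,0], 
[-0,0,0,-0.01,0,0.49,0], 
[-0,0,0,-0.01,0,0.49,0], 
--
end [ 0.4825 -0.3655  0.0218] rows 32
```

```bash
python3 -m jog '[[[0,0,-0.1,-0.8,-0.5,0.1,0],[0,0,-0.1,-0.8,-0.5,0.1,0],[0,0,-0.1,-0.8,-0.5,0.1,0],[0,0,-0.05,-0.8,-0.5,0.1,0],[0,0,0,-0.8,-0.5,0.1,0],[0,0,0,-0.5,-0.3,0.2,0],[0,0,0,-0.1,0,0.1,0],[0,0,0,0,0,0,0]]]'
python3 - <<'E'
from h import *
from station import readout,camera
s=readout.state();c=camera("wrist");print(s["tool_pos"],s["ee_rot"],s["joint_positions"].round(3))
np.savez("pics/w2.npz",T=wristT(s,c),**c);cv2.imwrite("pics/w2.png",c["img"])
from plan import *
plan(s["tool_pos"],R.from_quat(s["ee_rot"][[1,2,3,0]]).as_matrix(),[((.4825,-.365,.13),Rdown(92.3),14)],0)
E
python3 rim2.py w2
```

```text
time: 5.05
tool_pos: [0.5281, -0.1446, 0.3929]
ee_rot: [-0.0, 0.693, 0.721, 0.0]
ft_force: [0.9, -0.2, 1.0]
grip_width: 1.001
[ 0.52813117 -0.14461374  0.39290446] [-3.33703265e-04  6.92676048e-01  7.21248761e-01  7.22856956e-05] [-0.386  0.098  0.092  1.565  0.     1.145]
[-0,-0,0,-0.78,-0.19,0.94,0], 
[-0,-0,0,-0.78,-0.19,0.94,0], 
[-0,-0,0,-0.78,-0.19,0.94,0], 
[-0,-0,0,-0.78,-0.19,0.94,0], 
[-0,-0,0,-0.78,-0.19,0.94,0], 
[-0,-0,0,-0.78,-0.19,0.94,0], 
[-0,-0,0,-0.78,-0.19,0.94,0], 
[-0,-0,0,-0.78,-0.19,0.94,0], 
--
[-0,-0,0,-0.78,-0.19,0.94,0], 
[-0,-0,0,-0.78,-0.19,0.94,0], 
[-0,-0,0,-0.78,-0.19,0.94,0], 
[-0,-0,0,-0.78,-0.19,0.94,0], 
[-0,-0,0,-0.78,-0.19,0.94,0], 
[-0,-0,0,-0.78,-0.19,0.94,0], 
end [ 0.4837 -0.3648  0.1296] rows 14
w2 psi 5.19 d -0.2065 top -0.2051
 gaps [1]
 square [ 582.4 -174.1] [116.4 118.9] 89.9991455078125
 bay -0.111 [582.4 -45.2] [113.3 117.7] 85.2 ext [ 0.5235 -0.1023] [0.6413 0.012 ]Traceback (most recent call last):
  File "rim2.py", line 29, in <module>
    rr=cv2.minAreaRect((b*1000).astype(np.float32));print(" bay",lo,np.round(rr[0],1),np.round(rr[1],1),round(rr[2],1), "ext",b.min(0).round(4),b.max(0).round(4))
                                                                                                                              ~~~~~^^^
    return umr_minimum(a, axis, None, out, keepdims, initial, where)
ValueError: zero-size array to reduction operation minimum which has no identity
```

View pics/w2.png

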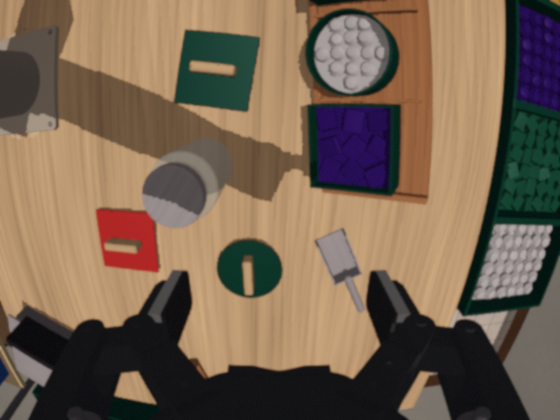

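```bash
cat > lid.py <<'E'
from h import *
import sys
def lid(n,x,y,zp=.016):
    c=load(n);T=c.get("T");g,w=masks(c["img"])
    h=cv2.cvtColor(c["img"],cv2.COLOR_BGR2HSV);g=((h[...,0]>60)&(h[...,0]<100)&(h[...,1]>90)&(h[...,2]<110)).astype(np.uint8)
    for i,s,ce,m in blobs(g,200):
        ys,xs=np.nonzero(m);p=np.median(depthpts(c,np.c_[xs,ys],T),0)
        if np.hypot(p[0]-x,p[1]-y)>.06:continue
        cs=max(cv2.findContours(m,0,2)[0],key=cv2.contourArea)[:,0]
        P=onplane(c,cs,[0,0,zp],[0,0,1],T)[:,:2]
        H=cv2.convexHull((P*1000).astype(np.float32))
        rect=cv2.minAreaRect(H);circ=cv2.minEnclosingCircle(H)
        mm=cv2.moments(H)
        fill=np.zeros_like(m);cv2.fillPoly(fill,[cv2.convexHull(cs)],1)
        ys,xs=np.nonzero(cv2.erode(fill,np.ones((3,3)))*(1-cv2.dilate(m,np.ones((3,3)))));D=depthpts(c,np.c_[xs,ys],T)
        k=D[:,2]>.041;a=D[k][:,:2];hr=cv2.minAreaRect((a*1000).astype(np.float32))
        ev=np.linalg.svd(a-a.mean(0))[2][0]
        print(n,"centroid",np.round([mm["m10"]/mm["m00"],mm["m01"]/mm["m00"]],1),"rect",np.round(rect[0],1),np.round(rect[1],1),round(rect[2],1),"circ",np.round(circ[0],1),round(circ[1],1),"| handle",np.round(hr[0],1),np.round(hr[1],1),"ang",round(np.degrees(np.arctan2(ev[1],ev[0])),1),"ztop",np.percentile(D[:,2],90).round(4))
if __name__=="__main__":
    lid(sys.argv[1],float(sys.argv[2]),float(sys.argv[3]))
E
python3 lid.py w2 .4825 -.365;python3 lid.py w2 .423 -.0137;python3 lid.py w1 .423 -.0137;python3 lid.py w1 .4825 -.365
```

```text
w2 centroid [ 481.4 -361.7] rect [ 481.4 -360.9] [115.1 115.3] 88.5 circ [ 481.4 -361.9] 58.7 | handle [ 495.6 -227.1] [340.2  22.4] ang -95.7 ztop 0.0463
w2 centroid [422.5 -12.6] rect [422.4 -12.5] [117.7 118. ] 82.5 circ [422.4 -12.5] 82.0 | handle [458.7 -24.1] [ 26.5 146.2] ang -10.6 ztop 0.0466
w1 centroid [422.8 -12.1] rect [422.7 -12. ] [117.5 118.6] 82.6 circ [423.1 -12. ] 81.9 | handle [4.875e+02 1.000e-01] [200.3  34. ] ang -3.9 ztop 0.0466
w1 centroid [ 481.8 -360.7] rect [ 481.6 -359.5] [112.3 114.1] 87.0 circ [ 481.5 -361.2] 58.4 | handle [ 521.5 -174.5] [436.1  29. ] ang -100.2 ztop 0.0461
```

```bash
python3 -m jog '[[[0,0,0,-0.8,-0.2,0.95,0],[0,0,0,-0.8,-0.2,0.95,0],[0,0,0,-0.8,-0.2,0.95,0],[0,0,0,-0.8,-0.2,0.95,0],[0,0,0,-0.8,-0.2,0.95,0],[0,0,0,-0.8,-0.2,0.95,0],[0,0,0,-0.8,-0.2,0.95,0],[0,0,0,-0.8,-0.2,0.95,0]]]'
python3 - <<'E'
from plan import *
p,r,s=cur();print(p)
plan(p,r,[((.4825,-.365,.13),Rdown(92.3),6)],0)
E
```

```text
time: 5.9
tool_pos: [0.5023, -0.2736, 0.2407]
ee_rot: [0.0, 0.692, 0.722, 0.0]
ft_force: [0.3, 0.3, -0.3]
grip_width: 0.996
[ 0.50225758 -0.27358518  0.240672  ]
[0,-0,0,-0.75,-0.2,0.92,0], 
[0,-0,0,-0.75,-0.2,0.92,0], 
[0,-0,0,-0.75,-0.2,0.92,0], 
[0,-0,0,-0.75,-0.2,0.92,0], 
[0,-0,0,-0.75,-0.2,0.92,0], 
[0,-0,0,-0.75,-0.2,0.92,0], 
end [ 0.4822 -0.3645  0.1303] rows 6
```

```bash
python3 -m jog '[[[0,0,0,-0.75,-0.2,0.9,0],[0,0,0,-0.75,-0.2,0.9,0],[0,0,0,-0.75,-0.2,0.9,0],[0,0,0,-0.75,-0.2,0.9,0],[0,0,0,-0.75,-0.2,0.9,0],[0,0,0,-0.7,-0.15,0.9,0],[0,0,0,0,0,0.8,0],[0,0,0,0,0,0.5,0]]]'
python3 - <<'E'
from h import *
from station import readout,camera
s=readout.state();c=camera("wrist");print(s["tool_pos"],s["ee_rot"])
np.savez("pics/w3.npz",T=wristT(s,c),**c);cv2.imwrite("pics/w3.png",c["img"])
E
python3 lid.py w3 .4825 -.365
```

```text
time: 6.7
tool_pos: [0.4824, -0.3629, 0.1058]
ee_rot: [-0.001, 0.692, 0.722, 0.0]
ft_force: [-0.1, -0.3, -0.8]
grip_width: 1.0
[ 0.48244938 -0.36287253  0.10580616] [-9.34688473e-04  6.92139864e-01  7.21762785e-01  1.34425967e-04]
w3 centroid [ 480.9 -363.8] rect [ 481.  -363.8] [119.5 119. ] 86.0 circ [ 481.  -363.8] 60.1 | handle [ 479.8 -338.1] [ 16.  121.3] ang -87.6 ztop 0.0464
```

View pics/w3.png

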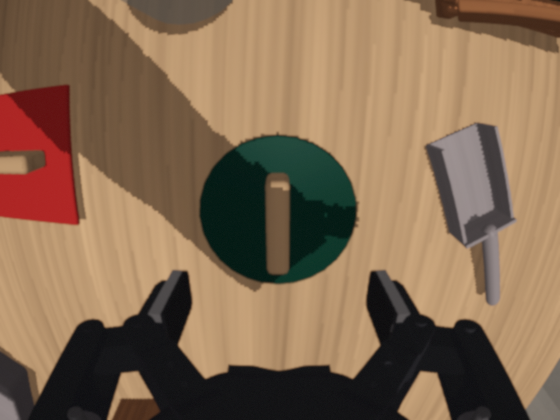

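```bash
python3 -m jog '[[[0,0,0,0,0,0.9,0],[0,0,0,0,0,0.9,0],[0,0,0,0,0,0.9,0],[0,0,0,0,0,0.8,0],[0,0,0,0,0,0.5,0],[0,0,0,0,0,0.15,0],[0,0,0,0,0,0,255],[0,0,0,0,0,0,255]]]'
python3 -m jog '[[[0,0,0,0,0,0,255],[0,0,0,0,0,0,255],[0,0,0,0,0,0,255],[0,0,0,0,0,0,255],[0,0,0,0,0,0,255],[0,0,0,0,0,-0.3,255],[0,0,0,0,0,-0.7,255],[0,0,0,0,0,-1,255]]]'
python3 - <<'E'
from plan import *
F=None
def frame(psi):
    a=np.radians(psi);c,s=np.cos(np.pi/6),.5
    z=np.array([-s*np.cos(a),-s*np.sin(a),c]);y=np.array([-np.sin(a),np.cos(a),0]);x=np.cross(y,z);return np.c_[x,y,z]
F=frame(5.25);rim={k:F@np.array([x,y,-.2058]) for k,x,y in(("square",.5825,-.1747),("round",.5829,-.0453),("oblong",.598,.0843))}
for k,v in rim.items(): print(k,v.round(4))
np.savez("rim.npz",F=F,**rim)
p,r,s=cur();print(p,s["grip_width"],s["ft_force"],s["joint_positions"].round(3))
E
```

```text
time: 7.55
tool_pos: [0.4832, -0.364, 0.0253]
ee_rot: [0.001, 0.692, 0.722, 0.0]
ft_force: [0.5, -0.0, 0.0]
grip_width: 0.694
time: 8.35
tool_pos: [0.481, -0.3622, 0.0636]
ee_rot: [-0.002, 0.692, 0.722, 0.0]
ft_force: [0.2, 0.2, -1.5]
grip_width: 0.171
square [ 0.6208 -0.1184  0.113 ]
round [0.6093 0.0105 0.1132]
oblong [0.6105 0.1407 0.1208]
[ 0.48104622 -0.36218738  0.06361908] 0.17131135343490564 [ 0.20874898  0.24736682 -1.54463906] [-0.753  0.373 -0.272  0.93   0.     0.777]
```

```bash
cat > go.py <<'E'
from plan import *
D=np.load("rim.npz");F=D["F"]
def tgt(yawsel):
    Fx,Fy,Fz=F.T
    x={"+y":Fy,"-y":-Fy,"-x":-Fx,"+x":Fx}[yawsel];z=-Fz;return np.c_[x,np.cross(z,x),z]
E
python3 - <<'E'
from go import *
p,r,s=cur();Rt=tgt("+y");h=D["round"]+.08*F[:,2];print(h)
p1,r1=plan(p,r,[((.505,-.28,.26),r,10)],255)
plan(p1,r1,[(h+[0,0,.01],Rt,20)],255)
E
```

```text
[0.56946966 0.00683607 0.182504  ]
[0,0,0,0.41,0.13,-0.98,255], 
[0,0,0,0.41,0.13,-0.98,255], 
[0,0,0,0.41,0.13,-0.98,255], 
[0,0,0,0.41,0.13,-0.98,255], 
[0,0,0,0.41,0.13,-0.98,255], 
[0,0,0,0.41,0.13,-0.98,255], 
[0,0,0,0.41,0.13,-0.98,255], 
[0,0,0,0.41,0.13,-0.98,255], 
--
[0,0,0,0.41,0.13,-0.98,255], 
[0,0,0,0.41,0.13,-0.98,255], 
end [ 0.5042 -0.2797  0.2598] rows 10
[-0.19,0,-0.02,0.71,0.19,0.17,255], 
[-0.19,0,-0.02,0.71,0.19,0.17,255], 
[-0.19,0,-0.02,0.71,0.19,0.18,255], 
[-0.19,0,-0.02,0.71,0.19,0.18,255], 
[-0.19,0,-0.02,0.71,0.18,0.19,255], 
[-0.19,0,-0.02,0.71,0.18,0.19,255], 
[-0.19,0,-0.02,0.71,0.18,0.2,255], 
[-0.19,0,-0.02,0.7,0.17,0.2,255], 
--
[-0.19,0,-0.02,0.7,0.17,0.21,255], 
[-0.19,0,-0.02,0.7,0.17,0.21,255], 
[-0.19,0,-0.02,0.7,0.16,0.22,255], 
[-0.19,0,-0.02,0.7,0.16,0.22,255], 
[-0.19,0,-0.02,0.7,0.15,0.23,255], 
[-0.19,0,-0.02,0.7,0.15,0.23,255], 
[-0.19,0,-0.02,0.7,0.15,0.23,255], 
[-0.19,0,-0.02,0.7,0.14,0.24,255], 
--
[-0.19,0,-0.02,0.7,0.14,0.24,255], 
[-0.19,0,-0.02,0.7,0.13,0.24,255], 
[-0.19,0,-0.02,0.7,0.13,0.25,255], 
[-0.19,0,-0.02,0.7,0.12,0.25,255], 
end [0.5697 0.0067 0.1929] rows 20
```

```bash
python3 -m jog '[[[0,0,0,0.4,0.15,-1,255],[0,0,0,0.4,0.15,-1,255],[0,0,0,0.4,0.15,-1,255],[0,0,0,0.4,0.15,-1,255],[0,0,0,0.4,0.15,-1,255],[0,0,0,0.4,0.15,-1,255],[0,0,0,0.4,0.15,-1,255],[0,0,0,0.5,0.15,-1,255]]]'
python3 -m jog '[[[0,0,0,0.5,0.15,-1,255],[0,0,0,0.5,0.15,-0.7,255],[-0.2,0,0,0.7,0.2,0,255],[-0.2,0,0,0.75,0.2,0,255],[-0.2,0,0,0.75,0.2,0,255],[-0.2,0,0,0.8,0.2,0,255],[-0.2,0,0,0.8,0.2,0,255],[-0.2,0,0,0.8,0.2,0,255]]]'
python3 - <<'E'
from go import *
p,r,s=cur();Rt=tgt("+y");h=D["round"]+.08*F[:,2]
print(p,s["time"],s["joint_positions"].round(2),s["grip_width"])
plan(p,r,[(h+[0,0,.01],Rt,14)],255)
E
```

```text
time: 9.15
tool_pos: [0.5033, -0.296, 0.2255]
ee_rot: [-0.0, 0.692, 0.722, -0.0]
ft_force: [0.2, -0.1, -2.0]
grip_width: 0.17
time: 9.95
tool_pos: [0.5286, -0.1817, 0.2595]
ee_rot: [0.058, 0.69, 0.719, 0.061]
ft_force: [-0.4, 0.5, -2.1]
grip_width: 0.17
[ 0.52858426 -0.18170916  0.25946651] 9.95 [-0.49  0.04 -0.26  1.13  0.09  1.04] 0.17011342727890244
[-0.18,0.01,-0.02,0.67,0.13,0.27,255], 
[-0.18,0.01,-0.02,0.67,0.13,0.27,255], 
[-0.18,0.01,-0.02,0.67,0.12,0.27,255], 
[-0.18,0.01,-0.02,0.66,0.12,0.28,255], 
[-0.18,0.01,-0.02,0.66,0.11,0.28,255], 
[-0.18,0.01,-0.02,0.66,0.11,0.28,255], 
[-0.18,0.01,-0.02,0.66,0.1,0.29,255], 
[-0.18,0.01,-0.02,0.66,0.1,0.29,255], 
--
[-0.18,0.01,-0.02,0.66,0.09,0.3,255], 
[-0.18,0.01,-0.02,0.66,0.08,0.3,255], 
[-0.18,0.01,-0.02,0.66,0.08,0.3,255], 
[-0.18,0.01,-0.02,0.66,0.07,0.3,255], 
[-0.18,0.01,-0.02,0.66,0.07,0.31,255], 
[-0.18,0.01,-0.02,0.66,0.06,0.31,255], 
end [0.5697 0.0069 0.1925] rows 14
```

```bash
python3 -m jog '[[[-0.2,0,0,0.75,0.15,0.1,255],[-0.2,0,0,0.75,0.15,0.1,255],[-0.2,0,0,0.75,0.15,0.2,255],[-0.2,0,0,0.75,0.1,0.2,255],[-0.2,0,0,0.75,0.1,0.2,255],[-0.2,0,0,0.75,0.1,0.3,255],[-0.2,0,-0.05,0.75,0.1,0.4,255],[-0.2,0,-0.05,0.7,0.1,0.4,255]]]'
python3 - <<'E'
from go import *
p,r,s=cur();Rt=tgt("+y");h=D["round"]+.06*F[:,2]
print(p,s["time"],s["joint_positions"].round(2))
plan(p,r,[(h,Rt,7)],255)
E
```

```text
time: 10.75
tool_pos: [0.5528, -0.0617, 0.2281]
ee_rot: [0.136, 0.674, 0.713, 0.14]
ft_force: [-0.4, -0.4, -2.3]
grip_width: 0.173
[ 0.55277811 -0.06167916  0.22813337] 10.75 [-0.29 -0.09 -0.5   0.79  0.13  1.24]
[-0.13,0.02,-0.03,0.49,0.03,0.5,255], 
[-0.13,0.02,-0.03,0.49,0.02,0.5,255], 
[-0.13,0.02,-0.03,0.48,0.02,0.5,255], 
[-0.13,0.02,-0.03,0.48,0.01,0.5,255], 
[-0.13,0.02,-0.03,0.48,0,0.5,255], 
[-0.13,0.02,-0.03,0.48,-0.01,0.5,255], 
[-0.13,0.02,-0.03,0.48,-0.01,0.51,255], 
end [0.5794 0.0078 0.1652] rows 7
```

```bash
python3 -m jog '[[[-0.15,0,-0.05,0.7,0,0.5,255],[-0.15,0,-0.05,0.7,0,0.5,255],[-0.15,0,-0.05,0.7,0,0.5,255],[-0.15,0.05,-0.05,0.7,0,0.5,255],[-0.15,0.05,0,0.4,0,0.5,255],[-0.15,0.05,0,0.2,0,0.4,255],[0,0,0,0,0,0.2,255],[0,0,0,0,0,0,255]]]'
python3 - <<'E'
from h import *
from station import readout,camera
s=readout.state();c=camera("wrist");
np.savez("pics/w4.npz",T=wristT(s,c),**c);cv2.imwrite("pics/w4.png",c["img"])
from go import *
p,r,s=cur();Rt=tgt("+y")
print(p,(p-D["round"])@F,R.from_matrix(r.T@Rt).as_rotvec(degrees=True),s["ft_force"])
E
```

```text
time: 11.55
tool_pos: [0.5744, 0.0066, 0.1711]
ee_rot: [0.171, 0.653, 0.714, 0.189]
ft_force: [0.1, 1.2, -1.8]
grip_width: 0.168
[0.57507261 0.00627691 0.17189056] [-0.0005191  -0.00106949  0.06804435] [-0.43750245 -0.04394745 -0.14657781] [-0.0511467  -0.44003078 -1.94828764]
```

View pics/w4.png

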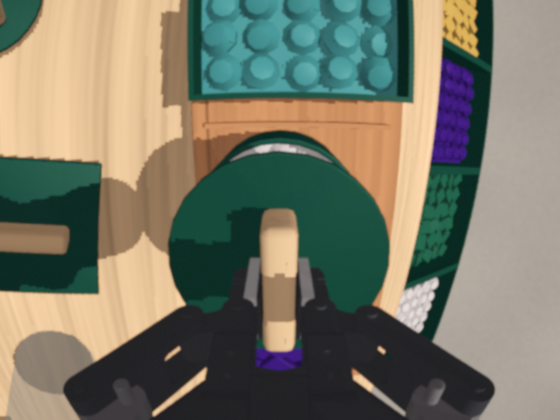

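```bash
python3 - <<'E'
from h import *
c=load("w4");h=cv2.cvtColor(c["img"],cv2.COLOR_BGR2HSV)
g=((h[...,0]>60)&(h[...,0]<100)&(h[...,1]>90)&(h[...,2]<110)).astype(np.uint8)
M=c["mount"]
ys,xs=np.nonzero(g[:330,160:400]);xs=xs+160
P=depthpts(c,np.c_[xs,ys],M)
hh,e=np.histogram(P[:,2],np.arange(0,.03,.001));print(e[hh.argmax()],hh.max())
z0=e[hh.argmax()]+.0005
k=abs(P[:,2]-z0)<.002;q=P[k]
print("plane normal",np.linalg.svd(q-q.mean(0))[2][2],q.mean(0))
m=np.zeros_like(g);m[ys[k],xs[k]]=1;m=cv2.morphologyEx(m,cv2.MORPH_CLOSE,np.ones((5,5)))
cs=max(cv2.findContours(m,0,1)[0],key=cv2.contourArea)[:,0]
Q=onplane(c,cs,[0,0,z0],[0,0,1],M)[:,:2]
r=np.hypot(*(Q-[0,0]).T);
for it in range(5):
    kk=(abs(r-.062)<.004) if it else (r>.055)
    A=np.c_[2*Q[kk],np.ones(kk.sum())];v=np.linalg.lstsq(A,(Q[kk]**2).sum(1),rcond=None)[0]
    r=np.hypot(*(Q-v[:2]).T)
print("centre in tool",v[:2].round(4),np.sqrt(v[2]+v[:2]@v[:2]),kk.sum())
# rim points now
E
```

```text
bash:  1134 Killed                     python3 - <<'E'
from h import *
c=load("w4");h=cv2.cvtColor(c["img"],cv2.COLOR_BGR2HSV)
g=((h[...,0]>60)&(h[...,0]<100)&(h[...,1]>90)&(h[...,2]<110)).astype(np.uint8)
M=c["mount"]
ys,xs=np.nonzero(g[:330,160:400]);xs=xs+160
P=depthpts(c,np.c_[xs,ys],M)
hh,e=np.histogram(P[:,2],np.arange(0,.03,.001));print(e[hh.argmax()],hh.max())
z0=e[hh.argmax()]+.0005
k=abs(P[:,2]-z0)<.002;q=P[k]
print("plane normal",np.linalg.svd(q-q.mean(0))[2][2],q.mean(0))
m=np.zeros_like(g);m[ys[k],xs[k]]=1;m=cv2.morphologyEx(m,cv2.MORPH_CLOSE,np.ones((5,5)))
cs=max(cv2.findContours(m,0,1)[0],key=cv2.contourArea)[:,0]
Q=onplane(c,cs,[0,0,z0],[0,0,1],M)[:,:2]
r=np.hypot(*(Q-[0,0]).T);
for it in range(5):
    kk=(abs(r-.062)<.004) if it else (r>.055)
    A=np.c_[2*Q[kk],np.ones(kk.sum())];v=np.linalg.lstsq(A,(Q[kk]**2).sum(1),rcond=None)[0]
    r=np.hypot(*(Q-v[:2]).T)
print("centre in tool",v[:2].round(4),np.sqrt(v[2]+v[:2]@v[:2]),kk.sum())
# rim points now
E
```

```bash
cat > held.py <<'E'
from h import *
import sys
c=load(sys.argv[1]);h=cv2.cvtColor(c["img"],cv2.COLOR_BGR2HSV)
g=((h[...,0]>60)&(h[...,0]<100)&(h[...,1]>90)&(h[...,2]<110)).astype(np.uint8)
M=c["mount"];ys,xs=np.nonzero(g[:330,120:440]);xs=xs+120
P=depthpts(c,np.c_[xs,ys],M)
kk=(abs(P[:,2]-.008)<.012)&(np.hypot(P[:,0],P[:,1])<.1);P=P[kk];xs=xs[kk];ys=ys[kk]
z0=np.median(P[:,2]);k=abs(P[:,2]-z0)<.004;q=P[k]
n=np.linalg.svd(q-q.mean(0),full_matrices=False)[2][2];n*=np.sign(n[2])
print("z",z0.round(4),"normal tilt deg",np.degrees(n[:2]).round(2),"plate z at axis",(q.mean(0)@n/n[2]).round(4))
m=np.zeros_like(g);m[ys[k],xs[k]]=1;m=cv2.morphologyEx(m,cv2.MORPH_CLOSE,np.ones((5,5)))
cs=max(cv2.findContours(m,0,1)[0],key=cv2.contourArea)[:,0]
Q=onplane(c,cs,[0,0,z0],[0,0,1],M)[:,:2]
if sys.argv[2]=="round":
    r=np.hypot(*Q.T);kk=r>.055
    for it in range(6):
        A=np.c_[2*Q[kk],np.ones(kk.sum())];v=np.linalg.lstsq(A,(Q[kk]**2).sum(1),rcond=None)[0]
        R0=np.sqrt(v[2]+v[:2]@v[:2]);r=np.hypot(*(Q-v[:2]).T);kk=abs(r-R0)<.003
    print("centre in tool",v[:2].round(4),R0,kk.sum())
else:
    print("ext",Q.min(0).round(4),Q.max(0).round(4),cv2.minAreaRect((Q*1000).astype(np.float32)))
E
python3 held.py w4 round
```

```text
z 0.009 normal tilt deg [-0.02  0.01] plate z at axis 0.009
centre in tool [ 0.001  -0.0005] 0.05948173449584577 419
```

```bash
python3 -m jog '[[[-0.05,0,0,0.05,0,0.6,255],[0,0,0,0,0,0.6,255],[0,0,0,0,0,0.5,255],[0,0,0,0,0,0.4,255],[0,0,0,0,0,0.3,255],[0,0,0,0,0,0.1,255],[0,0,0,0,0,0,255],[0,0,0,0,0,0,255]]]'
python3 - <<'E'
from go import *
p,r,s=cur();Rt=tgt("+y")
print(p,(p-D["round"])@F,R.from_matrix(r.T@Rt).as_rotvec(degrees=True),s["ft_force"]@F,s["torque"])
E
```

```text
time: 12.4
tool_pos: [0.6001, 0.0094, 0.1288]
ee_rot: [0.174, 0.652, 0.713, 0.192]
ft_force: [-0.9, -0.2, -2.2]
grip_width: 0.173
[0.60013179 0.00935027 0.12878824] [-0.00021587 -0.00030198  0.01809901] [-0.00218493 -0.03516944 -0.14824098] [-1.88418711 -0.08509217 -1.43965147] [-0.08127631  0.69022613  0.0324182 ]
```

```bash
python3 -m jog '[[[0,0,0,0,0,0.05,255],[0,0,0,0,0,0.05,255],[0,0,0,0,0,0.05,255],[0,0,0,0,0,0.03,255],[0,0,0,0,0,0.02,255],[0,0,0,0,0,0,255],[0,0,0,0,0,0,255],[0,0,0,0,0,0,255]]]'
python3 - <<'E'
from go import *
p,r,s=cur();Rt=tgt("+y")
print(p,(p-D["round"])@F,R.from_matrix(r.T@Rt).as_rotvec(degrees=True),s["ft_force"]@F,s["torque"])
E
```

```text
time: 13.2
tool_pos: [0.6018, 0.0095, 0.1255]
ee_rot: [0.174, 0.652, 0.713, 0.191]
ft_force: [-5.4, -0.3, 3.2]
grip_width: 0.171
[0.60177284 0.00954582 0.12550787] [-0.00042533 -0.00025741  0.0144321 ] [-0.01751746 -0.03035389 -0.15045703] [-3.05047219  0.19689682  5.47062459] [-0.02580659  1.05844939  0.01664811]
```

```bash
python3 -m jog '[[[0,0,0,0,0,0.04,255],[0,0,0,0,0,0,240],[0,0,0,0,0,0,190],[0,0,0,0,0,0,140],[0,0,0,0,0,0,100],[0,0,0,0,0,-0.1,80],[0,0,0,0,0,-0.5,60],[0,0,0,0,0,-1,40]]]'
python3 - <<'E'
from go import *
p,r,s=cur();print(p,s["grip_width"],s["joint_positions"].round(2),s["ft_force"])
q=np.array([.423,-.0130,.10])
for yaw in(172.8,-7.2): print(yaw,R.from_matrix(r.T@Rdown(yaw)).as_rotvec(degrees=True))
up=p+.09*F[:,2]
p1,r1=plan(p,r,[(up,r,4)],0)
plan(p1,r1,[((.42,-.013,.17),Rdown(172.8),12)],0)
E
```

```text
time: 14.0
tool_pos: [0.5854, 0.0082, 0.1512]
ee_rot: [0.173, 0.652, 0.713, 0.191]
ft_force: [0.2, -0.3, -0.4]
grip_width: 0.843
[0.58535808 0.00821031 0.15120506] 0.8425740106902239 [-0.16 -0.02 -0.67  0.42  0.12  1.36] [ 0.18571319 -0.29553444 -0.44405535]
172.8 [ 25.16828912  20.056985   -75.82135543]
-7.2 [ 21.24399518 -26.6577959   99.71231205]
[0,0,0,0,-0,-1.12,0], !!!
[0,0,0,0,-0,-1.12,0], !!!
[0,0,0,0,-0,-1.12,0], !!!
[0,0,0,0,-0,-1.12,0], !!!
end [0.541  0.004  0.2289] rows 4
[0.26,0.21,-0.79,-0.03,-0.56,-0.04,0], 
[0.26,0.21,-0.79,0.04,-0.56,-0.02,0], 
[0.26,0.21,-0.79,0.1,-0.56,0,0], 
[0.26,0.21,-0.79,0.16,-0.54,0.03,0], 
[0.26,0.21,-0.79,0.22,-0.52,0.05,0], 
[0.26,0.21,-0.79,0.27,-0.49,0.08,0], 
[0.26,0.21,-0.79,0.32,-0.45,0.1,0], 
[0.26,0.21,-0.79,0.36,-0.41,0.13,0], 
--
[0.26,0.21,-0.79,0.4,-0.36,0.15,0], 
[0.26,0.21,-0.79,0.44,-0.31,0.18,0], 
[0.26,0.21,-0.79,0.46,-0.26,0.2,0], 
[0.26,0.21,-0.79,0.48,-0.2,0.22,0], 
end [ 0.4202 -0.013   0.1703] rows 12
```

```bash
python3 -m jog '[[[0,0,0,0,0,-1,0],[0,0,0,0,0,-1,0],[0,0,0,0,0,-1,0],[0,0,0,0,0,-1,0],[0.3,0.2,-0.8,0,-0.55,0,0],[0.3,0.2,-0.8,0,-0.55,0,0],[0.25,0.2,-0.8,0.1,-0.55,0,0],[0.25,0.2,-0.8,0.15,-0.55,0,0]]]'
python3 - <<'E'
from h import *
from station import readout,camera
s=readout.state();c=camera("wrist");
np.savez("pics/w5.npz",T=wristT(s,c),**c);cv2.imwrite("pics/w5.png",c["img"])
c=camera("scene");np.savez("pics/scene5.npz",**c);cv2.imwrite("pics/scene5.png",cv2.resize(c["img"][200:340,150:350],None,fx=3,fy=3))
from plan import *
p,r,s=cur();print(p)
plan(p,r,[((.423,-.013,.13),Rdown(172.8),8)],0)
E
```

```text
time: 14.8
tool_pos: [0.5068, -0.0019, 0.2025]
ee_rot: [0.122, 0.476, 0.861, 0.129]
ft_force: [-0.1, -1.2, -0.2]
grip_width: 0.998
[ 0.50713234 -0.00209513  0.20217271]
[0.26,0.21,-0.79,0.25,-0.6,0.24,0], 
[0.26,0.21,-0.79,0.31,-0.56,0.27,0], 
[0.26,0.21,-0.79,0.36,-0.52,0.3,0], 
[0.26,0.21,-0.79,0.4,-0.46,0.33,0], 
[0.26,0.21,-0.79,0.44,-0.4,0.36,0], 
[0.26,0.21,-0.79,0.47,-0.34,0.38,0], 
[0.26,0.21,-0.79,0.49,-0.27,0.41,0], 
[0.26,0.21,-0.79,0.51,-0.2,0.43,0], 
--
end [ 0.4232 -0.0127  0.13  ] rows 8
```

View pics/w5.png

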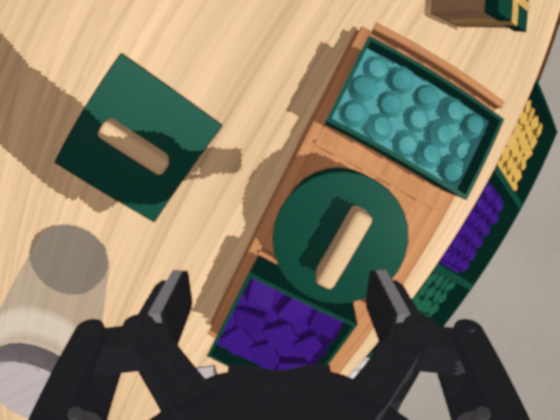

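View pics/scene5.png

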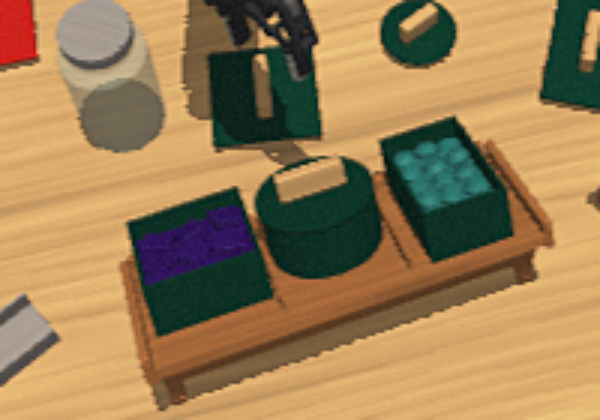

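```bash
cat > chk.py <<'E'
from go import *
import sys
def chk(n,k,rad=.05,exclude=None):
    c=load(n);T=c.get("T");h=cv2.cvtColor(c["img"],cv2.COLOR_BGR2HSV)
    g=((h[...,0]>60)&(h[...,0]<100)&(h[...,1]>90)&(h[...,2]<110))
    ys,xs=np.nonzero(g);p=(depthpts(c,np.c_[xs,ys],T)-D[k])@F
    q=p[(np.abs(p[:,:2]).max(1)<.085)&(abs(p[:,2])<.03)]
    zz=np.median(q[:,2]);q=q[abs(q[:,2]-zz)<.006];m=q.mean(0);nn=np.linalg.svd(q-m,full_matrices=False)[2][2];nn*=np.sign(nn[2])
    e=q[abs(q[:,2]-zz)<.003]
    print(n,k,"plate z",zz.round(4),"tilt deg",np.degrees(nn[:2]).round(2),"n",len(q),"ext mid",((e.min(0)+e.max(0))/2)[:2].round(4),"size",(e.max(0)-e.min(0))[:2].round(4))
for a in sys.argv[2:]: chk(sys.argv[1],a)
E
python3 chk.py w5 round; python3 chk.py scene5 round
python3 -m jog '[[[0.25,0.2,-0.8,0.25,-0.6,0.25,0],[0.25,0.2,-0.8,0.3,-0.55,0.25,0],[0.25,0.2,-0.8,0.35,-0.5,0.3,0],[0.25,0.2,-0.8,0.4,-0.45,0.35,0],[0.25,0.2,-0.8,0.45,-0.4,0.35,0],[0.25,0.2,-0.8,0.45,-0.35,0.4,0],[0.25,0.2,-0.8,0.5,-0.25,0.4,0],[0.25,0.2,-0.8,0.5,-0.2,0.45,0]]]'
python3 - <<'E'
from h import *
from station import readout,camera
s=readout.state();c=camera("wrist");
np.savez("pics/w6.npz",T=wristT(s,c),**c);cv2.imwrite("pics/w6.png",c["img"])
from plan import *
p,r,s=cur();print(p,s["joint_positions"].round(2))
plan(p,r,[((.423,-.013,.0225),Rdown(172.8),8)],0)
E
python3 lid.py w6 .423 -.013;python3 lid.py w5 .423 -.013
```

```text
w5 round plate z 0.0053 tilt deg [ 0.03 -0.5 ] n 11212 ext mid [-0.0013 -0.0023] size [0.1201 0.1221]
scene5 round plate z 0.0037 tilt deg [ 0.86 -0.05] n 522 ext mid [0.008  0.0012] size [0.1411 0.1674]
time: 15.7
tool_pos: [0.4254, -0.0125, 0.1288]
ee_rot: [0.008, 0.055, 0.998, -0.002]
ft_force: [-0.5, 0.8, 0.3]
grip_width: 0.998
[ 0.42314618 -0.01184098  0.12710129] [-0.18 -0.01 -0.59  0.98 -0.   -0.07]
[-0,0.01,0.02,0.01,-0,0.65,0], 
[-0,0.01,0.02,0.01,-0,0.65,0], 
[-0,0.01,0.02,0.01,-0,0.65,0], 
[-0,0.01,0.02,0,-0,0.65,0], 
[-0,0.01,0.02,0,-0,0.65,0], 
[-0,0.01,0.02,0,-0,0.65,0], 
[-0,0.01,0.02,0,-0,0.65,0], 
[-0,0.01,0.02,0,-0,0.65,0], 
--
end [ 0.4231 -0.0122  0.0231] rows 8
w6 centroid [420.3 -12.3] rect [420.4 -12.3] [119.8 120.4] 82.7 circ [420.8 -12.5] 83.8 | handle [396.8  -9.3] [ 15.9 118.1] ang -7.3 ztop 0.0463
w5 centroid [421.5 -11.8] rect [421.6 -11.9] [119.5 119.9] 82.5 circ [421.4 -11.7] 83.7 | handle [430.2   7.4] [75.7 67.9] ang -7.8 ztop 0.0464
```

View pics/w6.png

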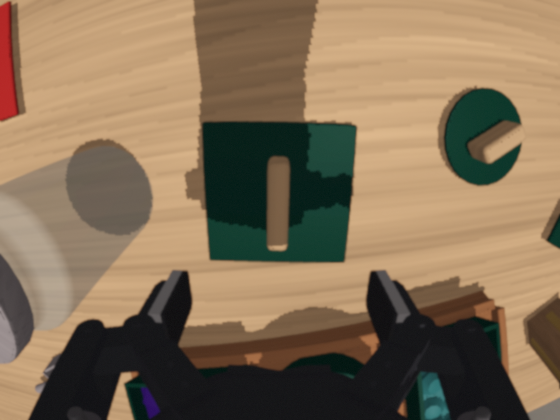

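```bash
python3 -m jog '[[[0,0.05,0.1,0.1,0,1,0],[0,0.03,0.06,0,0,1,0],[0,0,0,0,0,1,0],[0,0,0,0,0,1,0],[0,0,0,0,0,0.8,0],[0,0,0,0,0,0.4,0],[0,0,0,0,0,0,0],[0,0,0,0,0,0,255]]]'
python3 -m jog '[[[0,0,0,0,0,0,255],[0,0,0,0,0,0,255],[0,0,0,0,0,0,255],[0,0,0,0,0,0,255],[0,0,0,0,0,0,255],[0,0,0,0,0,0,255],[0,0,0,0,0,-0.3,255],[0,0,0,0,0,-0.8,255]]]'
python3 - <<'E'
from go import *
p,r,s=cur();Rt=tgt("+y");h=D["square"]+.075*F[:,2];print(p,s["grip_width"],s["ft_force"],h)
p1,r1=plan(p,r,[((.44,-.013,.22),r,10)],255)
plan(p1,r1,[((.535,-.06,.26),r1@R.from_rotvec(R.from_matrix(r1.T@Rt).as_rotvec()*.7).as_matrix(),8),(h,Rt,8)],255)
E
```

```text
time: 16.55
tool_pos: [0.4244, -0.0125, 0.0252]
ee_rot: [0.002, 0.068, 0.998, -0.001]
ft_force: [0.3, 0.4, 0.5]
grip_width: 0.855
time: 17.35
tool_pos: [0.4213, -0.0119, 0.0454]
ee_rot: [-0.001, 0.067, 0.998, -0.001]
ft_force: [-0.7, 0.9, -1.4]
grip_width: 0.17
[ 0.42125369 -0.01190256  0.04540045] 0.17017035662709448 [-0.70171996  0.86067685 -1.3591633 ] [ 0.58345453 -0.12182403  0.17797388]
[0,0,0,-0.09,0.01,-0.87,255], 
[0,0,0,-0.09,0.01,-0.87,255], 
[0,0,0,-0.09,0.01,-0.87,255], 
[0,0,0,-0.09,0.01,-0.87,255], 
[0,0,0,-0.09,0.01,-0.87,255], 
[0,0,0,-0.09,0.01,-0.87,255], 
[0,0,0,-0.09,0.01,-0.87,255], 
[0,0,0,-0.09,0.01,-0.87,255], 
--
[0,0,0,-0.09,0.01,-0.87,255], 
[0,0,0,-0.09,0.01,-0.87,255], 
end [ 0.4397 -0.0121  0.2194] rows 10
[-0.28,-0.22,0.82,-0.63,-0.22,-0.25,255], 
[-0.28,-0.22,0.82,-0.66,-0.13,-0.24,255], 
[-0.28,-0.22,0.82,-0.68,-0.05,-0.22,255], 
[-0.28,-0.22,0.82,-0.68,0.04,-0.2,255], 
[-0.28,-0.22,0.82,-0.68,0.12,-0.18,255], 
[-0.28,-0.22,0.82,-0.66,0.21,-0.15,255], 
[-0.28,-0.22,0.82,-0.64,0.29,-0.12,255], 
[-0.28,-0.22,0.82,-0.61,0.36,-0.09,255], 
--
[-0.12,-0.1,0.35,-0.44,-0.12,0.54,255], 
[-0.12,-0.1,0.35,-0.44,-0.11,0.54,255], 
[-0.12,-0.1,0.35,-0.44,-0.1,0.55,255], 
[-0.12,-0.1,0.35,-0.44,-0.08,0.55,255], 
[-0.12,-0.1,0.35,-0.43,-0.07,0.56,255], 
[-0.12,-0.1,0.35,-0.43,-0.06,0.56,255], 
[-0.12,-0.1,0.35,-0.42,-0.05,0.57,255], 
[-0.12,-0.1,0.35,-0.42,-0.04,0.57,255], 
--
end [ 0.5836 -0.1218  0.1778] rows 16
```

```bash
python3 -m jog '[[[0,0,0,-0.1,0,-1,255],[0,0,0,-0.1,0,-1,255],[0,0,0,-0.1,0,-1,255],[0,0,0,-0.1,0,-1,255],[0,0,0,-0.1,0,-1,255],[0,0,0,-0.1,0,-1,255],[0,0,0,-0.1,0,-1,255],[0,0,0,-0.1,0,-1,255]]]'
python3 -m jog '[[[0,0,0,-0.1,0,-1,255],[0,0,0,-0.1,0,-1,255],[-0.3,-0.2,0.8,-0.6,-0.2,-0.2,255],[-0.3,-0.2,0.8,-0.65,-0.15,-0.2,255],[-0.3,-0.2,0.8,-0.7,-0.05,-0.2,255],[-0.3,-0.2,0.8,-0.7,0.05,-0.2,255],[-0.3,-0.2,0.8,-0.65,0.1,-0.15,255],[-0.3,-0.2,0.8,-0.65,0.2,-0.15,255]]]'
python3 - <<'E'
from go import *
p,r,s=cur();Rt=tgt("+y");h=D["square"]+.075*F[:,2];print(p,s["grip_width"],s["joint_positions"].round(2))
plan(p,r,[(h+.05*F[:,2],Rt,10),(h,Rt,4)],255)
E
```

```text
time: 18.15
tool_pos: [0.4381, -0.0139, 0.2069]
ee_rot: [0.001, 0.067, 0.998, -0.001]
ft_force: [0.4, -0.1, -2.0]
grip_width: 0.172
time: 18.95
tool_pos: [0.5133, -0.0503, 0.2729]
ee_rot: [0.091, 0.392, 0.908, 0.117]
ft_force: [0.8, 0.5, -2.1]
grip_width: 0.172
[ 0.51332879 -0.05026576  0.27294416] 0.17245285560456805 [-0.35 -0.09 -0.38  1.09  0.22  0.49]
[-0.14,-0.14,0.45,-0.4,-0.16,0.25,255], 
[-0.14,-0.14,0.45,-0.41,-0.14,0.26,255], 
[-0.14,-0.14,0.45,-0.41,-0.12,0.26,255], 
[-0.14,-0.14,0.45,-0.41,-0.1,0.27,255], 
[-0.14,-0.14,0.45,-0.41,-0.08,0.28,255], 
[-0.14,-0.14,0.45,-0.41,-0.06,0.28,255], 
[-0.14,-0.14,0.45,-0.41,-0.04,0.29,255], 
[-0.14,-0.14,0.45,-0.41,-0.02,0.3,255], 
--
[-0.14,-0.14,0.45,-0.4,0,0.3,255], 
[-0.14,-0.14,0.45,-0.4,0.02,0.31,255], 
[-0.01,0.01,0,-0,0,0.63,255], 
[-0.01,0.01,0,-0,0,0.63,255], 
[-0.01,0.01,0,-0,0,0.63,255], 
[-0.01,0.01,0,-0,0,0.63,255], 
end [ 0.5834 -0.1216  0.1776] rows 14
```

```bash
python3 -m jog '[[[-0.2,-0.15,0.55,-0.5,-0.2,0.3,255],[-0.2,-0.15,0.55,-0.5,-0.15,0.3,255],[-0.2,-0.2,0.55,-0.5,-0.15,0.35,255],[-0.2,-0.2,0.55,-0.5,-0.1,0.35,255],[-0.2,-0.2,0.55,-0.55,-0.05,0.35,255],[-0.15,-0.2,0.6,-0.5,0,0.35,255],[-0.15,-0.2,0.6,-0.5,0,0.4,255],[-0.1,-0.1,0.55,-0.5,0,0.4,255]]]'
python3 - <<'E'
from go import *
p,r,s=cur();Rt=tgt("+y");print(p,(p-D["square"])@F,s["joint_positions"].round(2))
h=D["square"]+.06*F[:,2]
plan(p,r,[(h,Rt,6)],255)
E
```

```text
time: 19.75
tool_pos: [0.5596, -0.1217, 0.2211]
ee_rot: [0.171, 0.651, 0.715, 0.19]
ft_force: [-0.4, 0.6, -2.2]
grip_width: 0.171
[ 0.55964064 -0.12173184  0.22108786] [0.00102738 0.00227081 0.12419058] [-0.46 -0.1  -0.57  0.65  0.27  1.08]
[-0.01,-0,0,-0.02,-0,0.53,255], 
[-0.01,-0,0,-0.02,-0.01,0.53,255], 
[-0.01,-0,0,-0.02,-0.01,0.53,255], 
[-0.01,-0,0,-0.02,-0.01,0.53,255], 
[-0.01,-0,0,-0.02,-0.01,0.53,255], 
[-0.01,-0,0,-0.02,-0.01,0.53,255], 
end [ 0.5904 -0.1211  0.1654] rows 6
```

```bash
python3 -m jog '[[[-0.05,0,0,-0.02,0,0.6,255],[0,0,0,-0.02,-0.01,0.7,255],[0,0,0,-0.02,-0.01,0.7,255],[0,0,0,-0.02,-0.01,0.5,255],[0,0,0,0,0,0.2,255],[0,0,0,0,0,0.1,255],[0,0,0,0,0,0,255],[0,0,0,0,0,0,255]]]'
python3 - <<'E'
from h import *
from station import readout,camera
s=readout.state();c=camera("wrist");
np.savez("pics/w7.npz",T=wristT(s,c),**c);cv2.imwrite("pics/w7.png",c["img"])
from go import *
p,r,s=cur();Rt=tgt("+y")
print(p,(p-D["square"])@F,R.from_matrix(r.T@Rt).as_rotvec(degrees=True),s["ft_force"]@F)
E
python3 held.py w7 square; python3 chk.py w7 round
```

```text
time: 20.55
tool_pos: [0.5888, -0.1213, 0.1746]
ee_rot: [0.175, 0.649, 0.715, 0.192]
ft_force: [0.8, 0.1, -1.8]
grip_width: 0.171
[ 0.58883895 -0.12127139  0.17469111] [3.04589209e-03 5.76375823e-05 6.94508390e-02] [ 0.14183226 -0.14425412  0.30319357] [-0.72227666  0.47853111 -1.89002038]
z 0.009 normal tilt deg [0.13 0.11] plate z at axis 0.0091
ext [-0.0325 -0.0609] [0.0652 0.0598] ((16.323017120361328, -0.6147308349609375), (97.62551879882812, 120.6692123413086), 0.05316169187426567)
w7 round plate z 0.0054 tilt deg [-0.04 -0.57] n 17750 ext mid [-0.0009 -0.0185] size [0.1206 0.0863]
```

View pics/w7.png

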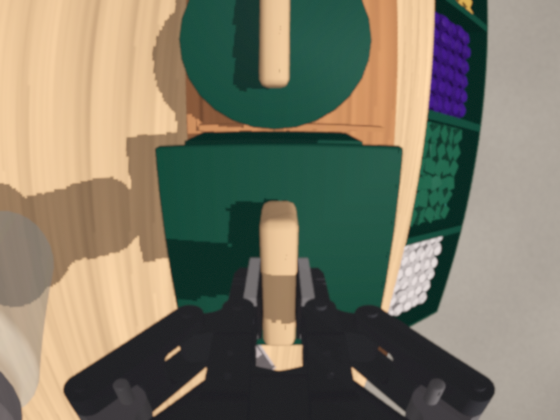

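```bash
python3 -m jog '[[[0,0,0.03,-0.12,-0.13,0.6,255],[0,0,0,0,0,0.6,255],[0,0,0,0,0,0.5,255],[0,0,0,0,0,0.4,255],[0,0,0,0,0,0.3,255],[0,0,0,0,0,0.15,255],[0,0,0,0,0,0,255],[0,0,0,0,0,0,255]]]'
python3 - <<'E'
from go import *
p,r,s=cur();Rt=tgt("+y")
print(p,(p-D["square"])@F,R.from_matrix(r.T@Rt).as_rotvec(degrees=True),s["ft_force"]@F,s["torque"])
E
```

```text
time: 21.4
tool_pos: [0.6122, -0.1213, 0.1287]
ee_rot: [0.174, 0.65, 0.714, 0.193]
ft_force: [-0.3, 0.2, -1.9]
grip_width: 0.171
[ 0.61219625 -0.12125269  0.12872546] [ 0.00020771 -0.00206097  0.0180129 ] [ 0.10453798 -0.16726074  0.06127973] [-1.19731637  0.23288846 -1.49838374] [-0.00122724  0.70608934  0.02153609]
```

```bash
python3 -m jog '[[[0,0,0,0,0,0.05,255],[0,0,0,0,0,0.05,255],[0,0,0,0,0,0.05,255],[0,0,0,0,0,0.04,255],[0,0,0,0,0,0.04,255],[0,0,0,0,0,0,255],[0,0,0,0,0,0,255],[0,0,0,0,0,0,255]]]'
python3 - <<'E'
from go import *
p,r,s=cur();Rt=tgt("+y")
print(p,(p-D["square"])@F,R.from_matrix(r.T@Rt).as_rotvec(degrees=True),s["ft_force"]@F,s["torque"])
E
```

```text
time: 22.2
tool_pos: [0.6141, -0.1211, 0.1258]
ee_rot: [0.174, 0.65, 0.714, 0.193]
ft_force: [-8.9, 1.5, 9.8]
grip_width: 0.173
[ 0.61405006 -0.12106999  0.12576296] [ 0.00033965 -0.00204867  0.01451593] [ 0.10736623 -0.14630883  0.04569381] [-2.6341378   2.29539699 12.81075833] [0.02888802 1.35721641 0.06625083]
```

```bash
python3 -m jog '[[[0,0,0,0,0,0.02,255],[0,0,0,0,0,0,240],[0,0,0,0,0,0,190],[0,0,0,0,0,0,140],[0,0,0,0,0,0,100],[0,0,0,0,0,-0.1,80],[0,0,0,0,0,-0.5,60],[0,0,0,0,0,-1,40]]]'
python3 - <<'E'
from go import *
p,r,s=cur();print(p,s["grip_width"],s["joint_positions"].round(2),s["ft_force"])
up=p+.08*F[:,2]
p1,r1=plan(p,r,[(up,r,4)],0)
Ra=Rdown(153)
plan(p1,r1,[((.52,.02,.27),Ra,10),((.4615,.3655,.16),Ra,20)],0)
E
```

```text
time: 23.0
tool_pos: [0.5974, -0.1221, 0.1509]
ee_rot: [0.172, 0.651, 0.714, 0.192]
ft_force: [-0.0, -0.2, -0.2]
grip_width: 0.844
[ 0.5974459  -0.12209465  0.15085518] 0.8443537051946236 [-0.43  0.04 -0.6   0.47  0.26  1.11] [-0.02704178 -0.23935834 -0.22169491]
[0,0,0,0,-0,-1,0], 
[0,0,0,0,-0,-1,0], 
[0,0,0,0,-0,-1,0], 
[0,0,0,0,-0,-1,0], 
end [ 0.5577 -0.1261  0.2202] rows 4
[0.34,0.19,-0.7,0.75,0.02,-0.27,0], 
[0.34,0.19,-0.7,0.75,0.08,-0.26,0], 
[0.34,0.19,-0.7,0.74,0.14,-0.24,0], 
[0.34,0.19,-0.7,0.73,0.2,-0.23,0], 
[0.34,0.19,-0.7,0.72,0.26,-0.22,0], 
[0.34,0.19,-0.7,0.69,0.32,-0.22,0], 
[0.34,0.19,-0.7,0.67,0.38,-0.21,0], 
[0.34,0.19,-0.7,0.63,0.43,-0.22,0], 
--
[0.34,0.19,-0.7,0.59,0.48,-0.22,0], 
[0.34,0.19,-0.7,0.55,0.53,-0.23,0], 
[0,-0,-0,0.52,0.7,0.28,0], 
[0,-0,-0,0.52,0.7,0.28,0], 
[0,-0,-0,0.52,0.7,0.28,0], 
[0,-0,-0,0.52,0.7,0.28,0], 
[0,-0,-0,0.52,0.7,0.28,0], 
[0,-0,-0,0.52,0.7,0.28,0], 
--
[0,-0,-0,0.52,0.7,0.28,0], 
[0,-0,-0,0.52,0.7,0.28,0], 
[0,-0,-0,0.52,0.7,0.28,0], 
[0,-0,-0,0.52,0.7,0.28,0], 
[0,-0,-0,0.52,0.7,0.28,0], 
[0,-0,-0,0.52,0.7,0.28,0], 
[0,-0,-0,0.52,0.7,0.28,0], 
[0,-0,-0,0.52,0.7,0.28,0], 
--
[0,-0,-0,0.52,0.7,0.28,0], 
[0,-0,-0,0.52,0.7,0.28,0], 
[0,-0,-0,0.52,0.7,0.28,0], 
[0,-0,-0,0.52,0.7,0.28,0], 
[0,-0,-0,0.52,0.7,0.28,0], 
[0,-0,-0,0.52,0.7,0.28,0], 
end [0.4628 0.365  0.1608] rows 30
```

```bash
python3 -m jog '[[[0,0,0,0,0,-1,0],[0,0,0,0,0,-1,0],[0,0,0,0,0,-1,0],[0,0,0,0,0,-1,0],[0.35,0.2,-0.7,0.7,0,-0.25,0],[0.35,0.2,-0.7,0.75,0.1,-0.25,0],[0.35,0.2,-0.7,0.75,0.15,-0.25,0],[0.35,0.2,-0.7,0.75,0.2,-0.25,0]]]'
python3 - <<'E'
from h import *
from station import readout,camera
s=readout.state();c=camera("wrist");
np.savez("pics/w8.npz",T=wristT(s,c),**c);cv2.imwrite("pics/w8.png",c["img"])
c=camera("top");np.savez("pics/top8.npz",**c)
from plan import *
p,r,s=cur();print(p)
plan(p,r,[((.4615,.3655,.16),Rdown(153),22)],0)
E
python3 chk.py w8 square round
```

```text
time: 23.8
tool_pos: [0.5433, -0.0683, 0.2424]
ee_rot: [0.104, 0.5, 0.851, 0.12]
ft_force: [0.6, 0.9, -0.2]
grip_width: 0.998
[ 0.54526017 -0.0678695   0.2435229 ]
[0.09,0.05,-0.19,0.97,0.25,0.22,0], 
[0.09,0.05,-0.19,0.96,0.27,0.23,0], 
[0.09,0.05,-0.19,0.95,0.3,0.23,0], 
[0.09,0.05,-0.19,0.94,0.33,0.23,0], 
[0.09,0.05,-0.19,0.93,0.36,0.23,0], 
[0.09,0.05,-0.19,0.92,0.39,0.23,0], 
[0.09,0.05,-0.19,0.9,0.41,0.24,0], 
[0.09,0.05,-0.19,0.89,0.44,0.24,0], 
--
[0.09,0.05,-0.19,0.88,0.47,0.24,0], 
[0.09,0.05,-0.19,0.86,0.49,0.24,0], 
[0.09,0.05,-0.19,0.85,0.52,0.24,0], 
[0.09,0.05,-0.19,0.83,0.54,0.24,0], 
[0.09,0.05,-0.19,0.82,0.57,0.24,0], 
[0.09,0.05,-0.19,0.8,0.59,0.23,0], 
[0.09,0.05,-0.19,0.78,0.62,0.23,0], 
[0.09,0.05,-0.19,0.76,0.64,0.23,0], 
--
[0.09,0.05,-0.19,0.74,0.66,0.23,0], 
[0.09,0.05,-0.19,0.72,0.68,0.22,0], 
[0.09,0.05,-0.19,0.7,0.71,0.22,0], 
[0.09,0.05,-0.19,0.68,0.73,0.21,0], 
[0.09,0.05,-0.19,0.66,0.75,0.21,0], 
[0.09,0.05,-0.19,0.64,0.77,0.21,0], 
end [0.4619 0.3658 0.1597] rows 22
w8 square plate z 0.0054 tilt deg [-0.01  0.05] n 13226 ext mid [-0.0002  0.013 ] size [0.1206 0.144 ]
w8 round plate z 0.0054 tilt deg [-0.   -0.06] n 14032 ext mid [-0.0007 -0.0133] size [0.1203 0.1433]
```

View pics/w8.png

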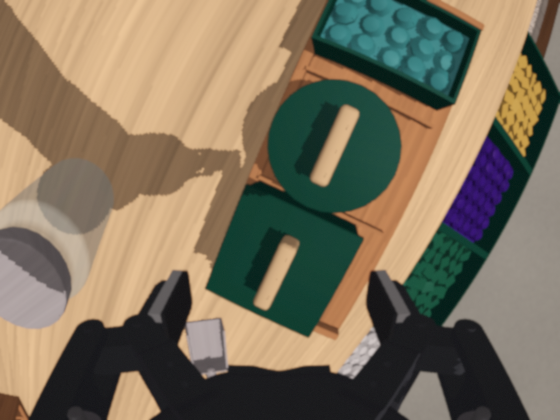

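```bash
python3 -m jog '[[[0.25,0.15,-0.5,0.95,0.2,0,0],[0.25,0.15,-0.5,0.9,0.3,0,0],[0.25,0.15,-0.5,0.9,0.4,0.1,0],[0.25,0.15,-0.5,0.85,0.45,0.1,0],[0.25,0.15,-0.5,0.8,0.5,0.1,0],[0.25,0.15,-0.5,0.75,0.6,0.2,0],[0.25,0.15,-0.5,0.7,0.65,0.2,0],[0.25,0.1,-0.5,0.65,0.7,0.2,0]]]'
python3 - <<'E'
from plan import *
p,r,s=cur();print(p,s["joint_positions"].round(2))
plan(p,r,[((.4615,.3655,.16),Rdown(153),14)],0)
E
```

```text
time: 24.7
tool_pos: [0.5108, 0.0822, 0.2293]
ee_rot: [-0.003, 0.247, 0.969, 0.009]
ft_force: [-0.5, 0.1, 0.6]
grip_width: 1.0
[0.5107558  0.08223865 0.22934449] [ 0.02  0.09 -0.26  1.22  0.02  0.52]
[0.01,-0.01,-0.01,0.64,0.8,0.27,0], 
[0.01,-0.01,-0.01,0.63,0.8,0.27,0], 
[0.01,-0.01,-0.01,0.63,0.8,0.26,0], 
[0.01,-0.01,-0.01,0.63,0.8,0.26,0], 
[0.01,-0.01,-0.01,0.63,0.81,0.26,0], 
[0.01,-0.01,-0.01,0.63,0.81,0.26,0], 
[0.01,-0.01,-0.01,0.63,0.81,0.26,0], 
[0.01,-0.01,-0.01,0.63,0.81,0.25,0], 
--
[0.01,-0.01,-0.01,0.63,0.81,0.25,0], 
[0.01,-0.01,-0.01,0.63,0.81,0.25,0], 
[0.01,-0.01,-0.01,0.63,0.81,0.25,0], 
[0.01,-0.01,-0.01,0.63,0.81,0.25,0], 
[0.01,-0.01,-0.01,0.63,0.81,0.24,0], 
[0.01,-0.01,-0.01,0.63,0.82,0.24,0], 
end [0.4614 0.3654 0.1599] rows 14
```

```bash
python3 -m jog '[[[0.05,0,0,0.65,0.8,0.2,0],[0.05,-0.05,0,0.65,0.8,0.2,0],[0,-0.05,0,0.65,0.8,0.2,0],[0,0,0,0.65,0.8,0.2,0],[0,0,0,0.65,0.8,0.3,0],[0,0,0,0.65,0.8,0.3,0],[0,0,0,0.65,0.8,0.3,0],[0,0,0,0.65,0.8,0.3,0]]]'
python3 -m jog '[[[0,0,0,0.6,0.8,0.3,0],[0,0,0,0.6,0.8,0.3,0],[0,0,0,0.6,0.8,0.3,0],[0,0,0,0.6,0.8,0.4,0],[0,0,0,0.6,0.8,0.5,0],[0,0,0,0.5,0.7,0.7,0],[0,0,0,0.2,0.3,0.7,0],[0,0,0,0,0,0.6,0]]]'
python3 - <<'E'
from h import *
from station import readout,camera
s=readout.state();c=camera("wrist");
np.savez("pics/w9.npz",T=wristT(s,c),**c);cv2.imwrite("pics/w9.png",c["img"])
from plan import *
p,r,s=cur();print(p,s["joint_positions"].round(2))
plan(p,r,[((.4615,.3655,.0225),Rdown(153),6)],0)
E
python3 lid.py w9 .4615 .3655
```

```text
time: 25.5
tool_pos: [0.4805, 0.2447, 0.19]
ee_rot: [0.002, 0.248, 0.969, 0.001]
ft_force: [-0.3, 0.7, 0.2]
grip_width: 0.998
time: 26.3
tool_pos: [0.4635, 0.368, 0.1129]
ee_rot: [0.001, 0.247, 0.969, 0.001]
ft_force: [-0.7, -0.8, -0.3]
grip_width: 1.0
[0.46217668 0.36649538 0.11078194] [ 0.56  0.3  -0.26  1.01 -0.    1.06]
[-0,0,-0.03,0,-0.01,0.74,0], 
[-0,0,-0.03,0,-0.01,0.74,0], 
[-0,0,-0.03,0,-0.01,0.74,0], 
[-0,0,-0.03,0,-0.01,0.74,0], 
[-0,0,-0.03,0,-0.01,0.74,0], 
[-0,0,-0.03,0,-0.01,0.74,0], 
end [0.4616 0.3653 0.022 ] rows 6
w9 centroid [458.7 368.2] rect [458.8 368.2] [ 88.5 150. ] 62.8 circ [459.  368.2] 85.9 | handle [437.7 378.9] [ 16.  116.4] ang -27.5 ztop 0.0463
```

View pics/w9.png

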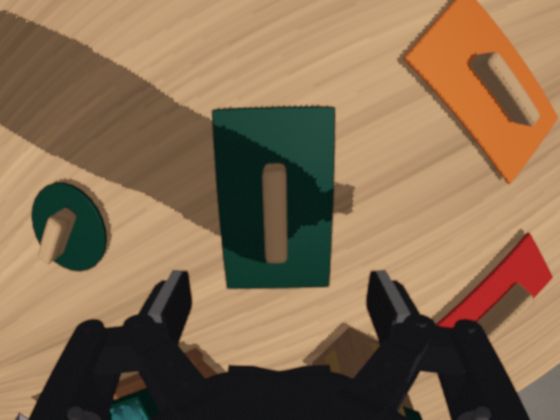

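```bash
python3 -m jog '[[[0,0,-0.1,0.15,0,0.9,0],[0,0,-0.06,0.1,0,0.9,0],[0,0,0,0,0,0.9,0],[0,0,0,0,0,0.9,0],[0,0,0,0,0,0.6,0],[0,0,0,0,0,0.2,0],[0,0,0,0,0,0,0],[0,0,0,0,0,0,255]]]'
python3 -m jog '[[[0,0,0,0,0,0,255],[0,0,0,0,0,0,255],[0,0,0,0,0,0,255],[0,0,0,0,0,0,255],[0,0,0,0,0,0,255],[0,0,0,0,0,0,255],[0,0,0,0,0,-0.3,255],[0,0,0,0,0,-0.8,255]]]'
python3 - <<'E'
from go import *
p,r,s=cur();Rt=tgt("-x");h=D["oblong"]+.075*F[:,2];print(p,s["grip_width"],s["ft_force"],h)
p1,r1=plan(p,r,[((.47,.34,.20),r,9)],255)
plan(p1,r1,[(h+.04*F[:,2],Rt,11),(h,Rt,4)],255)
E
```

```text
time: 27.15
tool_pos: [0.4605, 0.3706, 0.0273]
ee_rot: [0.002, 0.236, 0.972, 0.002]
ft_force: [0.3, -0.0, 0.5]
grip_width: 0.857
time: 27.95
tool_pos: [0.4577, 0.3691, 0.0468]
ee_rot: [-0.0, 0.236, 0.972, -0.001]
ft_force: [0.2, -0.6, -1.9]
grip_width: 0.171
[0.45770296 0.36907472 0.04675395] 0.17076604037788506 [ 0.21619394 -0.5791122  -1.89409613] [0.57312269 0.13731771 0.18572388]
[0,0,0,-0.13,-0.11,-0.85,255], 
[0,0,0,-0.13,-0.11,-0.85,255], 
[0,0,0,-0.13,-0.11,-0.85,255], 
[0,0,0,-0.13,-0.11,-0.85,255], 
[0,0,0,-0.13,-0.11,-0.85,255], 
[0,0,0,-0.13,-0.11,-0.85,255], 
[0,0,0,-0.13,-0.11,-0.85,255], 
[0,0,0,-0.13,-0.11,-0.85,255], 
--
[0,0,0,-0.13,-0.11,-0.85,255], 
end [0.4695 0.3409 0.1998] rows 9
[-0.1,-0.33,-0.36,-0.77,-0.66,-0.09,255], 
[-0.1,-0.33,-0.36,-0.74,-0.69,-0.07,255], 
[-0.1,-0.33,-0.36,-0.7,-0.73,-0.04,255], 
[-0.1,-0.33,-0.36,-0.67,-0.76,-0.02,255], 
[-0.1,-0.33,-0.36,-0.63,-0.79,-0,255], 
[-0.1,-0.33,-0.36,-0.59,-0.82,0.01,255], 
[-0.1,-0.33,-0.36,-0.54,-0.85,0.03,255], 
[-0.1,-0.33,-0.36,-0.5,-0.88,0.04,255], 
--
[-0.1,-0.33,-0.36,-0.45,-0.9,0.05,255], 
[-0.1,-0.33,-0.36,-0.4,-0.93,0.06,255], 
[-0.1,-0.33,-0.36,-0.35,-0.95,0.06,255], 
[0.01,-0,-0,-0,-0,0.49,255], 
[0.01,-0,-0,-0,-0,0.49,255], 
[0.01,-0,-0,-0,-0,0.49,255], 
[0.01,-0,-0,-0,-0,0.49,255], 
end [0.5727 0.1374 0.1859] rows 15
```

```bash
python3 -m jog '[[[0,0,0,-0.1,-0.1,-1,255],[0,0,0,-0.1,-0.1,-1,255],[0,0,0,-0.1,-0.1,-1,255],[0,0,0,-0.1,-0.1,-1,255],[0,0,0,-0.1,-0.1,-1,255],[0,0,0,-0.1,-0.1,-1,255],[0,0,0,-0.2,-0.2,-1,255],[0,0,0,-0.2,-0.2,-0.8,255]]]'
python3 -m jog '[[[-0.1,-0.35,-0.35,-0.75,-0.65,-0.1,255],[-0.1,-0.35,-0.35,-0.75,-0.65,-0.1,255],[-0.1,-0.35,-0.35,-0.7,-0.7,-0.1,255],[-0.1,-0.35,-0.35,-0.7,-0.75,0,255],[-0.1,-0.35,-0.35,-0.65,-0.75,0,255],[-0.1,-0.35,-0.35,-0.6,-0.8,0,255],[-0.1,-0.35,-0.35,-0.55,-0.85,0,255],[-0.1,-0.35,-0.35,-0.5,-0.85,0,255]]]'
python3 - <<'E'
from go import *
p,r,s=cur();Rt=tgt("-x");h=D["oblong"]+.06*F[:,2];print(p,s["grip_width"],s["joint_positions"].round(2),(p-D["oblong"])@F)
plan(p,r,[(h+.05*F[:,2],Rt,3),(h,Rt,4)],255)
E
```

```text
time: 28.75
tool_pos: [0.4675, 0.343, 0.2053]
ee_rot: [0.002, 0.236, 0.972, 0.001]
ft_force: [0.3, -0.4, -1.2]
grip_width: 0.174
time: 29.55
tool_pos: [0.5286, 0.1959, 0.2228]
ee_rot: [0.202, 0.038, 0.979, 0.009]
ft_force: [0.6, -0.1, -2.9]
grip_width: 0.169
[0.52862492 0.19585201 0.22282721] 0.16935567237865112 [ 0.3  -0.07 -0.5   0.75 -0.12  0.35] [-0.01518445  0.06236036  0.12660998]
[-0.11,-0.27,-0.38,-0.45,-0.97,0.28,255], 
[-0.11,-0.27,-0.38,-0.38,-1,0.28,255], 
[-0.11,-0.27,-0.38,-0.32,-1.02,0.28,255], !!!
[0,-0,-0,-0,-0,0.63,255], 
[0,-0,-0,-0,-0,0.63,255], 
[0,-0,-0,-0,-0,0.63,255], 
[0,-0,-0,-0,-0,0.63,255], 
end [0.5807 0.1381 0.1724] rows 7
```

```bash
python3 -m jog '[[[-0.1,-0.25,-0.35,-0.4,-0.9,0.2,255],[-0.1,-0.25,-0.35,-0.4,-0.9,0.2,255],[-0.1,-0.25,-0.35,-0.3,-0.9,0.2,255],[0,-0.05,-0.1,-0.05,-0.4,0.4,255],[0,0,0,0,0,0.6,255],[0,0,0,0,0,0.6,255],[0,0,0,0,0,0.3,255],[0,0,0,0,0,0,255]]]'
python3 - <<'E'
from h import *
from station import readout,camera
s=readout.state();c=camera("wrist");
np.savez("pics/w10.npz",T=wristT(s,c),**c);cv2.imwrite("pics/w10.png",c["img"])
from go import *
p,r,s=cur();Rt=tgt("-x")
print(p,(p-D["oblong"])@F,R.from_matrix(r.T@Rt).as_rotvec(degrees=True),s["ft_force"]@F)
E
python3 held.py w10 oblong
```

```text
time: 30.35
tool_pos: [0.5729, 0.1364, 0.1863]
ee_rot: [0.256, -0.043, 0.966, 0.011]
ft_force: [-0.5, 0.3, -2.3]
grip_width: 0.171
[0.57318317 0.13644189 0.18711854] [ 0.00068009 -0.00087768  0.07621777] [-0.13081953 -0.25084639 -0.06467192] [-0.29070518 -0.24543781 -0.97131022]
z 0.0109 normal tilt deg [ 0.16 -0.09] plate z at axis 0.011
ext [-0.0343 -0.0449] [0.0758 0.0458] ((20.72957992553711, 0.3976860046386719), (90.66169738769531, 110.21623992919922), 89.93649291992188)
```

View pics/w10.png

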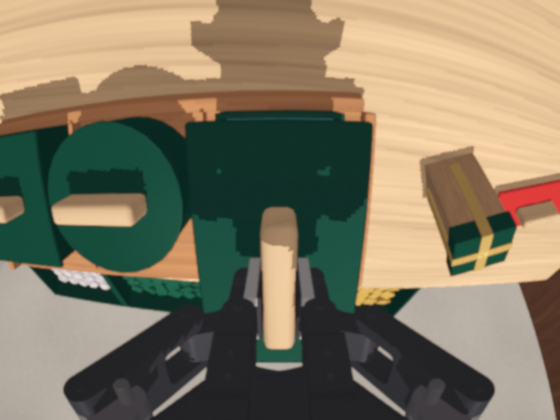

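```bash
python3 -m jog '[[[-0.02,-0.03,0,0.03,0.03,0.6,255],[0,0,0,0,0,0.7,255],[0,0,0,0,0,0.6,255],[0,0,0,0,0,0.4,255],[0,0,0,0,0,0.3,255],[0,0,0,0,0,0.15,255],[0,0,0,0,0,0.05,255],[0,0,0,0,0,0,255]]]'
python3 - <<'E'
from go import *
p,r,s=cur();Rt=tgt("-x")
print(p,(p-D["oblong"])@F,R.from_matrix(r.T@Rt).as_rotvec(degrees=True),s["ft_force"]@F,s["torque"])
E
```

```text
time: 31.2
tool_pos: [0.6007, 0.1389, 0.1393]
ee_rot: [0.259, -0.043, 0.965, 0.012]
ft_force: [-0.1, -0.4, -1.9]
grip_width: 0.171
[0.60065664 0.13891773 0.13931634] [ 0.00066809 -0.0009261   0.02102747] [ 0.00059479  0.07784652 -0.1028952 ] [-1.1008965  -0.38459014 -1.55404893] [-0.12235923  0.91305349  0.00773638]
```

```bash
python3 -m jog '[[[0,0,0,0.03,0.04,0.08,255],[0,0,0,0,0,0.06,255],[0,0,0,0,0,0.05,255],[0,0,0,0,0,0.04,255],[0,0,0,0,0,0.04,255],[0,0,0,0,0,0,255],[0,0,0,0,0,0,255],[0,0,0,0,0,0,255]]]'
python3 - <<'E'
from go import *
p,r,s=cur();Rt=tgt("-x")
print(p,(p-D["oblong"])@F,R.from_matrix(r.T@Rt).as_rotvec(degrees=True),s["ft_force"]@F,s["torque"])
E
```

```text
time: 32.0
tool_pos: [0.6027, 0.1399, 0.1353]
ee_rot: [0.26, -0.043, 0.965, 0.012]
ft_force: [-7.5, -1.6, 6.2]
grip_width: 0.167
[0.60272598 0.13993602 0.13529904] [ 0.00052472 -0.00010143  0.01647147] [-0.00385049  0.12679087 -0.10279834] [-3.50800241 -0.86065863  9.23426411] [-0.14455166  1.1671455  -0.0282854 ]
```

```bash
python3 -m jog '[[[0,0,0,0,0,0.03,255],[0,0,0,0,0,0,240],[0,0,0,0,0,0,190],[0,0,0,0,0,0,140],[0,0,0,0,0,0,110],[0,0,0,0,0,-0.1,100],[0,0,0,0,0,-0.5,90],[0,0,0,0,0,-1,90]]]'
python3 -m jog '[[[0,0,0,0,0,-1,90],[0,0,0,0,0,-1,90],[0,0,0,0,0,-1,90],[0,0,0,0,0,-1,90],[0,0,0,0,-0.8,-1,90],[0,0,0,0,-1,-1,90],[0,0,0,0,-1,-1,90],[0,0,0,0,-1,-0.8,90]]]'
python3 -m jog '[[[0,0,0,0.6,-0.6,-0.9,90],[0,0,0,0.6,-0.6,-0.9,90],[0,0,0,0.6,-0.6,-0.9,90],[0,0,0,0.6,-0.6,-0.5,90],[0,0,0,0.3,-0.3,-0.2,90],[0,0,0,0,0,0,90],[0,0,0,0,0,0,90],[0,0,0,0,0,0,90]]]'
python3 - <<'E'
from h import *
from station import readout,camera
s=readout.state();c=camera("wrist");print(s["tool_pos"],s["time"])
np.savez("pics/w11.npz",T=wristT(s,c),**c);cv2.imwrite("pics/w11.png",c["img"])
for n in("top","scene"):
    c=camera(n);np.savez(f"pics/{n}11.npz",**c);cv2.imwrite(f"pics/{n}11.png",c["img"])
E
python3 chk.py w11 square round oblong
```

```text
time: 32.8
tool_pos: [0.5863, 0.1383, 0.1607]
ee_rot: [0.258, -0.043, 0.965, 0.012]
ft_force: [-0.2, 0.5, -0.2]
grip_width: 0.646
time: 33.6
tool_pos: [0.5157, 0.0552, 0.2986]
ee_rot: [0.261, -0.044, 0.964, 0.012]
ft_force: [0.4, 0.1, -0.2]
grip_width: 0.65
time: 34.4
tool_pos: [0.4408, -0.005, 0.3279]
ee_rot: [0.259, -0.044, 0.965, 0.012]
ft_force: [0.3, -0.1, 0.1]
grip_width: 0.644
[ 0.44081142 -0.00498496  0.32785466] 34.4
w11 square plate z 0.0054 tilt deg [-0.06  0.04] n 6612 ext mid [-0.002   0.0135] size [0.1209 0.143 ]
w11 round plate z 0.0053 tilt deg [-0.03  0.08] n 6354 ext mid [0.0068 0.    ] size [0.1391 0.17  ]
w11 oblong plate z 0.0053 tilt deg [-0.18 -0.05] n 5835 ext mid [-0.     -0.0202] size [0.1507 0.1296]
```

View pics/w11.png

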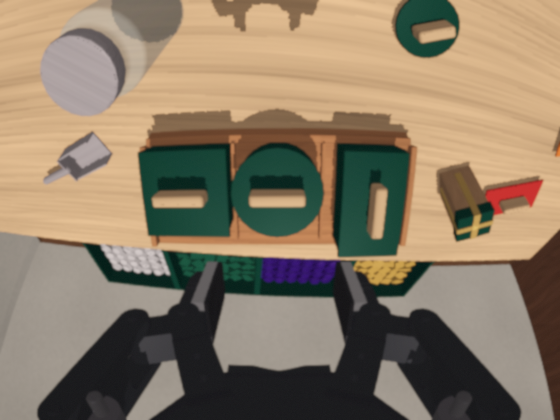

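View pics/scene11.png

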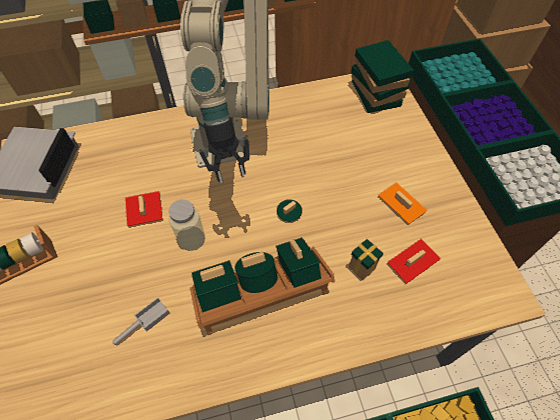

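```bash
python3 - <<'E'
from go import *
for n in("w11","top11"):
    c=load(n);T=c.get("T");h=cv2.cvtColor(c["img"],cv2.COLOR_BGR2HSV)
    g=((h[...,0]>60)&(h[...,0]<100)&(h[...,1]>90)&(h[...,2]<110))
    ys,xs=np.nonzero(g);P=depthpts(c,np.c_[xs,ys],T)
    for k in("square","round","oblong"):
        q=(P-D[k])@F;hw=.064 if k!="oblong" else .05
        # drop points that belong to the neighbour lid
        q=q[(abs(q[:,2]-.0054)<(.0035 if n[0]=="w" else .006))&(abs(q[:,1])<hw+.0012)&(abs(q[:,0])<.09)]
        lo,hi=np.percentile(q,[.3,99.7],axis=0);print(n,k,"mid",((lo+hi)/2)[:2].round(4),"size",(hi-lo)[:2].round(4))
a,b=load("scene0"),load("scene11")
d=cv2.absdiff(a["img"],b["img"]).max(2)
for nm,(x,y) in dict(jar=(185,223),spare=(289,211),gift=(367,257),scoop=(142,322)).items(): print(nm,d[y-18:y+18,x-18:x+18].mean().round(2))
E
```

```text
w11 square mid [-0.0022  0.0028] size [0.1198 0.1199]
w11 round mid [-0.0028 -0.0026] size [0.1173 0.1172]
w11 oblong mid [-0.0001 -0.001 ] size [0.1496 0.0898]
top11 square mid [0.0042 0.0016] size [0.1235 0.1226]
top11 round mid [ 0.0035 -0.0016] size [0.1198 0.1188]
top11 oblong mid [ 0.0063 -0.0007] size [0.153  0.0871]
jar 4.76
spare 5.04
gift 5.03
scoop 4.86
```

```bash
python3 -c "
from station import workorder
print(workorder.sign_off())"
```

```text
the job is handed in; nothing more can be done
None
```

All three lids are on their own tins, let go, and the job was handed in at about 34.6 s of robot time. Sign-off reports no verdict, so my last checks are the evidence that it worked.

- **Seating:** in the last wrist view, each plate top measured 5.3–5.4 mm above the measured rim plane (6 mm is ideal). Tilt was under 0.2°.
- **Contact:** I pressed each lid to a contact force of about 7–15 N, then opened the fingers and backed straight off along the tin's axis.
- **Centring:** the wrist view puts every lid within about 3 mm of its tin's middle. The top view disagrees by 6–7 mm up the slope and puts the oblong lid 6.3 mm off. I trusted the wrist view, because the tin positions were measured with that camera and the lips leave only 4 mm of play. Both readings are within the 8 mm limit.
- **Grip offsets:** I saw the square lid sitting about 3–4 mm off-centre in the fingers and shifted the placing by 2.5 mm before lowering it. I gripped the oblong lid about 2 mm higher than the others, and its contact height was higher by the same amount.
- **Bystanders:** the scene-camera before-and-after comparison shows no change at the jar, spare lid, gift box or scoop. I left the red and orange look-alikes alone, and the gripper is clear of everything.

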